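# Put the smith's tools away and set the dome stake in the anvil

## Task

Put the loose smithing tools in their places: the steel ring over the post of the wooden stand, the square grooved block flat in the square tray and the long round-topped bar flat in the long tray. Only when these three are home, stand the dome-headed stake in the round hole at the heel of the anvil and push its shank fully down until the head sits on the anvil's face. Leave the solid round slug and the flat offcut where they lie, and let go of everything at the end.

Things in the scene. Friction and masses are not known exactly. Their poses are not given: they have to be found in the camera images.
- ring: Loose steel ring lying flat, 58 mm outside, 34 mm hole, 30 mm high, about 0.4 kg. Origin: centre of its underside; z up along the hole.
- swage: Loose square steel block, 45 x 45 mm, 41 mm high, with one groove 17 mm wide and 15 mm deep across its top, about 0.55 kg. Origin: centre of its underside; the groove runs along its x, so the faces toward its +y and -y are unbroken; z up.
- fuller: Loose long steel bar lying with its half-round top up, 90 mm along its x, 24 mm wide along its y, 40 mm high (flat sides up to 28 mm, then a half-round of 12 mm radius), about 0.55 kg. Origin: centre of its underside.
- stake: Loose steel stake standing upright on its shank like a mushroom: round shank 28 mm in diameter and 40 mm long with a 4 mm chamfer at the foot (22 mm at the end), then a head 44 mm in diameter, straight-sided from 40 to 64 mm, then domed up to 80 mm; about 0.5 kg. Origin: centre of the shank's foot; z up its axis.
- slug: Loose solid steel disc without a hole, 50 mm in diameter, 28 mm high; not part of the job, stays where it is. Origin: centre of its underside.
- offcut: Loose flat steel offcut, 65 x 40 mm, 14 mm thick; not part of the job, stays where it is. Origin: centre of its underside.
- post_stand: Fixed wooden stand: round base 84 mm in diameter and 12 mm thick with a central upright post 16 mm in diameter reaching 57 mm above the table. Origin: centre of its underside. The ring goes over the post and lies on the base, its underside 12 mm above the table.
- square_tray: Fixed shallow wooden tray, 78 x 78 mm outside, 68 x 68 mm inside, floor 5 mm thick, rim 14 mm above the table. Origin: centre of its underside; x and y along its sides.
- long_tray: Fixed shallow wooden tray, 124 mm (its x) by 58 mm (its y) outside, 114 x 48 mm inside, floor 5 mm thick, rim 14 mm above the table. Origin: centre of its underside.
- anvil: Fixed dark steel bench anvil, flat face 100 mm above the table and 60 mm wide, with a pointed horn at its far end. Origin: on the axis of its round tool hole, at table height. The hole is 29.5 mm in diameter with a 2 mm chamfer at its mouth, goes straight down 50 mm through the heel from the face and is open below; the heel ends 35 mm toward -x of the hole and the horn's tip is 200 mm toward +x. With the stake home, its foot is 60 mm above the table.

How it is judged:
On the way, in this order (a step that is already met when the one before it is completed fails the run):
1. ring on the post stand, grooved block in the square tray, long bar in the long tray (horizontal distance between ring and post_stand below 0.014 m and z of ring in the frame of post_stand between 0.009 and 0.015 m and angle between each of ring, swage, fuller's own z axis and vertical below 0.08 rad and horizontal distance between swage and square_tray below 0.018 m and z of swage in the frame of square_tray between 0.002 and 0.008 m and horizontal distance between fuller and long_tray below 0.02 m and z of fuller in the frame of long_tray between 0.002 and 0.008 m), for 0.2 s.
2. then the stake fully down in the anvil's hole (horizontal distance between stake and anvil below 0.004 m and z of stake in the frame of anvil between 0.056 and 0.064 m and angle between stake's own z axis and vertical below 0.08 rad), for 0.2 s.
At the end, for the whole second after the job is handed in: Ring flat on the stand's base round the post (14 mm), block flat on the square tray's floor (18 mm), bar flat on the long tray's floor (20 mm), stake in the anvil's hole, foot 56 to 64 mm up and within 4 mm of its axis; heights within 3 mm, tilts under 0.08 rad, all released and at rest (all of step 1 and all of step 2 and contact force between the fingers and ring below 0.2 N and contact force between the fingers and swage below 0.2 N and contact force between the fingers and fuller below 0.2 N and contact force between the fingers and stake below 0.2 N and linear speed of each of ring, swage, fuller, stake below 0.02 m/s); the robot touches nothing.
It fails at once if the solid slug is moved by more than 30 mm (distance of slug from where it was at the start of the episode above 0.03 m).
It fails at once if the flat offcut is moved by more than 30 mm (distance of offcut from where it was at the start of the episode above 0.03 m).
It also fails if it takes over 128 s, if anything falls off the work surface, if the arm or the gripper's body presses on something with over 40 N, if the wrist force passes 120 N, or if a joint passes its speed limit or range.

## Robot

A 6-joint arm with a two-finger parallel gripper is mounted at the origin on the work surface. World frame = base frame: x ahead of the robot, y to its left, z up, the work surface at z = 0. Lengths are in m, angles in rad, forces in N, time in s.
With the tool pointing down it reaches from about 0.3 to 0.875 m from the base axis. Payload 6.4 kg.
Tool frame: the origin (TCP) lies at the very end of the fingers, on their centre line; the grasp point (between the pads) lies 19 mm behind it (ctrl.hold_point_z is the distance from the TCP to the grasp point, in m); y points along the fingers, x is the direction in which the jaws open and shut, and the axes are right-handed (so a half turn about y gives the same grasp; the last joint's range is limited). The gripper opens to 85 mm and grips with 20 to 120 N. Pads are 22 mm wide; open, the fingers measure 114 mm over their backs; the gripper's body (76 mm by 85 mm) begins 54 mm behind the grasp point. The pads swing forward as they close: fully open they stand 13 mm farther back than shut.
Start: joints at [0.977, 0.181, 1.607, -0, 1.354, -0.206], TCP at [0.217, 0.532, 0.209] pointing down, gripper open.
Joint ranges: [-2.99, 2.99], [-0.89, 2.07], [0.3, 2.58], [-1.14, 4.28], [0, 2.63], [-3.12, 3.12]. Speed limits (rad/s): [2.57, 2.57, 3.01, 3.14, 3.14, 3.14].

## Interface

Orientations are given as a unit quaternion [w, x, y, z].
In Python, from bench import ctrl, imaging gives the robot as it stands.
- The arm moves only by the shell command python3 -m jog 'ROWS'. ROWS is JSON, a list of rows, each a list of 3 entries, a list of its own where there are three numbers: the shift along the tool's x, y, z in cm, then the turn, a rotation vector about the tool's x, y, z in rad, then the finger opening in cm, from 0 to 8.54. A call has 1 to 12 rows; each row shifts and turns the pose as measured when the row begins, along the tool's axes as they then stand; what a row does not reach is not made up. A row lasts 1/12 s, in which the tool goes at most 41.7 mm and 7.16 degrees, less where a joint would pass 70% of its speed; a pose out of reach is approached as far as the arm can. A call is refused whole if a number of a shift passes 4.17 or a number of a turn 0.125, either way. A call with a gripper value outside its range is refused whole. The fingers move at their own pace and stop on an object; the grip force is fixed at half the most. Time passes only in rows, so rows that do not move let the fingers close. It gives the time, the measured TCP pose, the force and the opening at its end, in the units of the state.
- ctrl.get_obs(): the state, without advancing time (a new reading comes with each control period).
- imaging.camera(name): name is "scene" or "side" or "wrist"; returns a dict with "frame" (480x640x3 uint8, red, green, blue), "depth" (480x640 float32, m along the optical axis (not along the pixel's ray), 0 where there is no reading), "K" (3x3 intrinsics, pixels), "k1" (the pictures are not rectified: a ray, as slopes to the right and down, at radius r is drawn at 1 + k1 r^2 times it, then the intrinsics apply), "R" (3x3) and "t" (3): a world point X has camera coordinates R X + t. Camera axes: x right, y down, z forward; pixel columns grow to the right and rows downward; lengths in m; the calibration is good to about 2 mm. A picture is of the moment at which its call begins.
- ctrl.hand_in(): hands the job in, once; it reports no verdict.
The state is a dict: "time_s": time; "q": joint angles; "dq": joint speeds; "joint_efforts": joint torques, N m; "eef_pos": TCP position; "eef_rot": TCP orientation; "wrist_force": force on the tool from outside, world axes, zero at the start; "torque": the same for the moment, N m; "opening": opening from 0.0 (shut) to 1.0 (fully open).
Only numpy, scipy, OpenCV 4.12 (cv2) and the standard library are available. Lean on these libraries where they do the work, as an engineer would, in place of code of your own. Each camera call takes 0.05 s, during which the arm holds its last target. There are 200 camera calls.

## Working session

There is one attempt and no reset: what is moved stays moved. The work goes in short steps, Python scripts to look and compute and a shell command to move; the robot and the scene stay as the last step left them, time stands still between calls to the robot, and variables do not carry over. Pictures are saved under pics/ and viewed, about 12 in all and at most 16, crops included, and the job is handed in when it is done.

```bash
ls; mkdir -p pics
python3 - <<'E'
from bench import ctrl, imaging
import cv2,numpy as np
o=ctrl.get_obs();print({k:np.round(v,3) for k,v in o.items()},ctrl.hold_point_z)
for n in ["scene","side"]:
    c=imaging.camera(n);np.savez(f"{n}.npz",**c);cv2.imwrite(f"pics/{n}0.png",c["frame"][:,:,::-1])
    print(n,c["K"],c["k1"],c["R"],c["t"])
E
```

```text
pics
{'time_s': np.float64(0.0), 'q': array([ 0.977,  0.182,  1.608, -0.   ,  1.354, -0.206]), 'dq': array([ 0.001, -0.001,  0.001, -0.001,  0.   ,  0.003]), 'joint_efforts': array([ 1.0000e-03, -4.4487e+01, -3.5133e+01, -0.0000e+00,  9.0000e-03,
        0.0000e+00]), 'eef_pos': array([0.217, 0.532, 0.208]), 'eef_rot': array([-0.587,  0.587,  0.394, -0.395]), 'wrist_force': array([-0.227, -0.55 , -0.92 ]), 'torque': array([-0.006,  0.064,  0.005]), 'opening': np.float64(0.997)} 0.0187
scene [[491.19160072   0.         324.52573615]
 [  0.         491.19160072 235.87372536]
 [  0.           0.           1.        ]] -0.13369846304082061 [[-0.55691667  0.83037317 -0.01800637]
 [ 0.62004468  0.40123307 -0.67420814]
 [-0.55261959 -0.38664251 -0.73832185]] [ 0.28559101 -0.29242356  1.24931141]
side [[521.8623638    0.         318.3594139 ]
 [  0.         521.8623638  238.00960261]
 [  0.           0.           1.        ]] -0.0053084177288227645 [[ 0.92552899 -0.37821756  0.01864297]
 [-0.19272558 -0.51285078 -0.83656495]
 [ 0.32596462  0.77067214 -0.54755047]] [-0.4953361   0.13867925  0.85427325]
```

View pics/scene0.png

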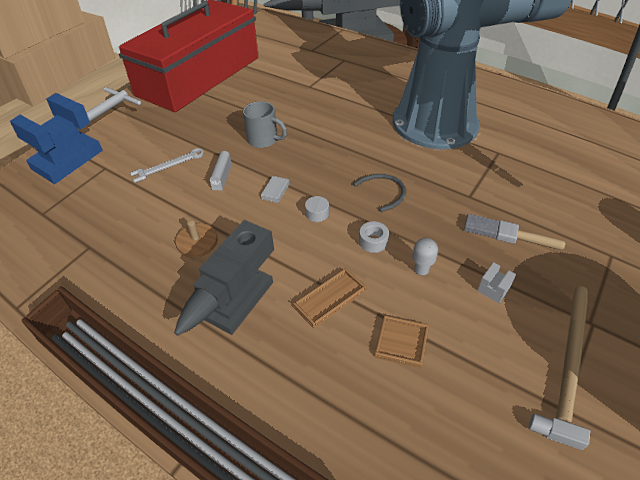

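View pics/side0.png

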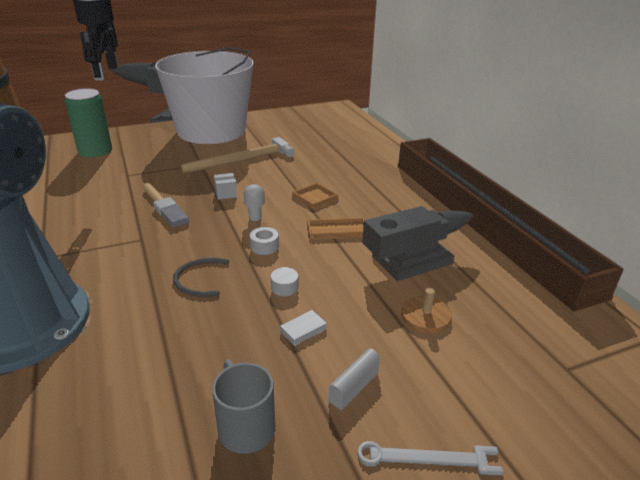

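```bash
cat > h.py <<'E'
import numpy as np, cv2
def rays(c,uv):
    K=c["K"];d=np.array([float(c["k1"]),0,0,0,0])
    p=cv2.undistortPointsIter(np.float64(uv).reshape(-1,1,2),K,d,None,None,(3,50,1e-10)).reshape(-1,2)
    return np.c_[p,np.ones(len(p))]
def cloud(c):
    v,u=np.mgrid[:480,:640]
    r=rays(c,np.c_[u.ravel(),v.ravel()])*c["depth"].reshape(-1,1)
    return ((r-c["t"])@c["R"]).reshape(480,640,3)
def plane(c,uv,z):
    d=rays(c,uv)@c["R"]; o=-c["R"].T@c["t"]
    return (o+d*((z-o[2])/d[:,2])[:,None])[:,:2]
E
python3 - <<'E'
import numpy as np,cv2
from h import *
box={"scene":dict(fuller=(205,145,235,195),offcut=(258,172,292,206),slug=(302,192,332,226),ring=(355,217,393,256),stake=(408,233,442,278),swage=(474,258,520,304),post=(170,215,220,258),ltray=(288,266,368,328),stray=(372,312,430,368),anvil=(200,218,276,290)),
"side":dict(fuller=(325,345,385,412),offcut=(276,308,330,350),slug=(266,266,302,300),ring=(246,225,283,258),stake=(241,180,269,224),swage=(210,170,240,202),post=(398,284,456,336),ltray=(304,214,368,244),stray=(290,182,342,212),anvil=(360,200,450,260))}
top=dict(fuller=(.031,.042),offcut=(.010,.018),slug=(.024,.032),ring=(.026,.034),stake=(.045,.085),swage=(.037,.045),post=(.05,.062),ltray=(.011,.018),stray=(.011,.018),anvil=(.096,.105))
for n in box:
    c=dict(np.load(n+".npz"));P=cloud(c)
    for k,(a,b,e,f) in box[n].items():
        Q=P[b:f,a:e].reshape(-1,3);m=(Q[:,2]>top[k][0])&(Q[:,2]<top[k][1]);T=Q[m]
        if len(T)<5: print(n,k,"few",len(T),Q[:,2].min(),Q[:,2].max());continue
        q=np.float32(T[:,:2]*1000)
        (cx,cy),s,ang=cv2.minAreaRect(q);bx=cv2.boxPoints(((cx,cy),s,ang));l=bx[1]-bx[0];l2=bx[2]-bx[1]
        if np.hypot(*l2)>np.hypot(*l): l=l2
        ec=cv2.minEnclosingCircle(q)
        print(n,k,len(T),"z99 %.1f"%(np.percentile(Q[:,2],99)*1000),"zmed(top) %.1f"%(np.median(T[:,2])*1000),"rect",np.round([cx,cy,*s],1),"long ang %.1f"%np.degrees(np.arctan2(l[1],l[0])),"circ",np.round([*ec[0],ec[1]],1))
E
```

```text
scene fuller 285 z99 41.7 zmed(top) 37.9 rect [ 459.2 -319.9   94.7   25. ] long ang 28.1 circ [ 460.8 -322.8   47.6]
scene offcut 370 z99 17.3 zmed(top) 13.8 rect [ 433.1 -184.3   66.4   40.6] long ang 15.4 circ [ 433.9 -186.1   36.8]
scene slug 346 z99 31.4 zmed(top) 28.6 rect [440.3 -67.9  51.2  47.6] long ang 35.4 circ [439.9 -67.8  26.1]
scene ring 391 z99 33.0 zmed(top) 30.4 rect [445.   70.4  57.7  56.7] long ang 19.3 circ [445.2  70.   29.9]
scene stake 539 z99 81.1 zmed(top) 71.4 rect [461.1 184.   41.5  41.1] long ang 51.3 circ [460.9 183.7  21.9]
scene swage 337 z99 43.7 zmed(top) 41.3 rect [427.  316.9  45.1  47.1] long ang -6.1 circ [426.3 317.3  31.3]
scene post 44 z99 101.4 zmed(top) 55.4 rect [ 638.8 -226.1   12.4   13.9] long ang -66.2 circ [ 639.3 -225.8    8. ]
scene ltray 533 z99 16.1 zmed(top) 13.9 rect [607.   74.9  60.3 126.2] long ang -16.4 circ [606.9  75.7  69.1]
scene stray 505 z99 15.8 zmed(top) 13.8 rect [617.  226.   79.6  77.9] long ang 18.7 circ [616.1 225.6  54.5]
scene anvil 1958 z99 102.7 zmed(top) 100.3 rect [667.  -77.5 132.6  62.9] long ang 4.7 c
[... 436 characters left out ...]
ong ang -88.6 circ [445.5  67.3  30.4]
side stake 361 z99 78.5 zmed(top) 65.6 rect [456.9 175.7  36.9  41.6] long ang -32.4 circ [459.5 176.9  22.6]
side swage 143 z99 41.6 zmed(top) 39.3 rect [427.2 315.6  50.9  45.1] long ang 84.4 circ [425.8 314.7  30.5]
side post 72 z99 57.1 zmed(top) 55.8 rect [ 637.  -229.9   15.5   15.2] long ang 53.3 circ [ 636.5 -229.2    8.4]
side ltray 194 z99 96.6 zmed(top) 12.4 rect [607.   72.8  61.7 123.5] long ang -16.9 circ [606.7  72.2  66.4]
side stray 137 z99 13.9 zmed(top) 12.3 rect [617.2 223.   80.3  79.9] long ang 18.5 circ [616.4 222.3  53.2]
side anvil 1206 z99 100.5 zmed(top) 98.7 rect [667.6 -79.1 134.2  65.4] long ang 4.5 circ [667.5 -78.9  71.9]
```

Run:
```python
import numpy as np,cv2
from h import *
o=[]
for n,bs in dict(scene=[(225,220,275,258),(474,258,520,304),(408,233,442,278)],side=[(366,205,412,240),(206,168,244,206),(241,180,269,224)]).items():
    c=dict(np.load(n+".npz"));o.append(np.hstack([cv2.resize(c["frame"][b:f,a:e,::-1],(260,260),interpolation=cv2.INTER_NEAREST) for a,b,e,f in bs]))
    P=cloud(c)
    a,b,e,f=bs[0];g=cv2.cvtColor(c["frame"],cv2.COLOR_RGB2GRAY)[b:f,a:e]
    G=P[b:f,a:e];print(n);print(np.round(G[:,:,2]*1000)[::2,::2].astype(int))
    print(g[::2,::2])
    # swage groove: top points per side
    a,b,e,f=bs[1];Q=P[b:f,a:e].reshape(-1,3);m=(Q[:,2]>.018)&(Q[:,2]<.033)&(abs(Q[:,0]-.427)<.03);print("groove pts",len(Q[m]),np.round(cv2.minAreaRect(np.float32(Q[m][:,:2]*1000))[0],1))
    # stake: circle fit of points z 40..64 (vertical side), least squares
    a,b,e,f=bs[2];Q=P[b:f,a:e].reshape(-1,3)
    for lo,hi,r in((.043,.06,.022),(.008,.034,.014)):
        T=Q[(Q[:,2]>lo)&(Q[:,2]<hi)&(np.hypot(Q[:,0]-.46,Q[:,1]-.18)<r+.01)]
        from scipy.optimize import least_squares
        s=least_squares(lambda p:np.hypot(T[:,0]-p[0],T[:,1]-p[1])-r,[.46,.18],loss="soft_l1",f_scale=.001);print("stake",lo,len(T),s.x*1000,np.sqrt(np.mean(s.fun**2))*1000)
cv2.imwrite("pics/c1.png",np.vstack(o))
```

```text
scene
[[  2   0  -1   0   1   0   2   3  -1  98  98   1  -1   2  -2   0  -2   1
    1   2   0  -3   2   1   1]
 [  0   1   0   3   0   2   1   1 102 101 100 100  99 102   1   0   2   0
    2   1   1   2   5  -1   1]
 [  0   1   0   2   1  -2   1 100  99 101 100 102 102 101 100 101   1   2
    0   2   1   1   1   2   0]
 [ -1   2   1  -1   0   1 101  99 102 100 101 100 100 101 102 101 100 100
    1   1   1   0   2   0   0]
 [  0   2   2   2   1  99 101  99 100 103 101 102  98 100  99 101  99 101
  101 101 102   1   2   3   0]
 [  2   0   2  -1 101  99 103 101 100 101 103 100 102 102 100 102 100 102
  100 101 101 100 101  -2   0]
 [  0   2   2 102 100 102 100 101 100 100  99  97  97 101 101 100 101 101
  100 101 103  98 102  98   2]
 [  0  -1   1 101 100 100 100 101  95  95  94  94  93  95 100 101 100 101
  100 103 103 100  98  93  -1]
 [  1  -2 100 100 101 100 730  95  94  90  89  85  89  89  94 100 101 100
   99 100 103  98  90  87   1]
 [  0  99 100 100  99 100  99  93  86  86  85  80  82  84  87 101 101  98
   99 102 100  94  88  84   0]
 [ 99 102 100 101 102 101 100  89  82  80  7
[... 6006 characters left out ...]
  87  84  79  82  84  86  87  88  88
   88  81  75  70  63]
 [ 46  49  50  47  51  82  88  88  90  87  87  88  85  87  85  83  78  69
   65  56  51  54  57]
 [ 55  48  49  52  45  52  79  84  87  85  87  87  78  77  67  60  64  59
   62  59  56  58  52]
 [ 50  47  52  48  43  49  51  74  83  78  73  66  57  61  59  64  55  61
   57  59  60  58  58]
 [ 48  44  54  49  50  51  49  53  60  53  62  51  55  53  58  58  57  58
   57  61  58  54  58]
 [ 52  49  50  42  45  50  44  54  58  58  59  57  59  51  55  57  58  57
   50  56  58  54  55]]
groove pts 140 [426.7 312.6]
stake 0.043 146 [459.7749614  182.73600177] 1.5077968463884655
stake 0.008 129 [459.49761541 182.59892254] 1.4544287877237245
```

View pics/c1.png

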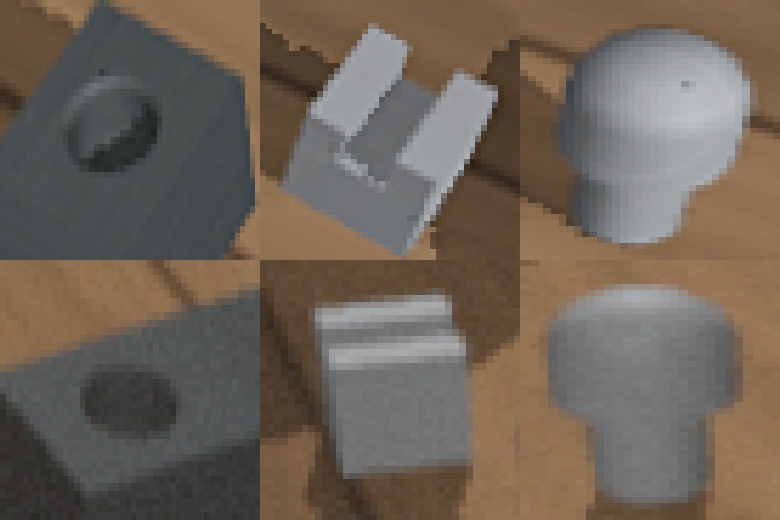

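```bash
cat > go.py <<'E'
# usage: go.py x y z yaw (mm, deg): prints turn, then shift in target axes (cm)
import sys,numpy as np
from scipy.spatial.transform import Rotation as Ro
from bench import ctrl
x,y,z,w=map(float,sys.argv[1:5]);o=ctrl.get_obs()
q=np.array(o["eef_rot"]);R=Ro.from_quat(np.r_[q[1:],q[0]])
c,s=np.cos(np.radians(w)),np.sin(np.radians(w))
T=Ro.from_matrix(np.array([[c,0,-s],[s,0,c],[0,-1,0]]))
d=(np.array([x,y,z])/1000-o["eef_pos"])*100
print("t %.2f"%o["time_s"],"pos",np.round(np.array(o["eef_pos"])*1000,1),"open %.1fmm"%(o["opening"]*85.4),"F",np.round(o["wrist_force"],1),"q6 %.2f"%o["q"][5])
print("turn",np.round((R.inv()*T).as_rotvec(),3),"shift(after)",np.round(T.inv().apply(d),2),"shift(now)",np.round(R.inv().apply(d),2))
E
python3 go.py 427 316.3 120 84
python3 - <<'E'
import numpy as np
from h import *
for n,p in(("scene",(246.7,238.8)),("side",(389,224.7))):
    print(plane(dict(np.load(n+".npz")),[p],.1)*1000)
E
```

```text
t 0.10 pos [217.1 531.8 208.2] open 85.2mm F [-0.4  0.6  0.6] q6 -0.21
turn [-0.001 -0.283 -0.002] shift(after) [-19.24   8.82 -23.12] shift(now) [-12.     8.83 -27.58]
[[638.31144514 -76.86678926]]
[[636.1603278  -84.95530535]]
```

```bash
python3 -m jog '[[[0,0,0],[0,-0.094,0],8.5],[[0,0,0],[0,-0.094,0],8.5],[[0,0,0],[0,-0.095,0],8.5]]'; python3 -m jog '[[[-1.6,0.73,-1.93],[0,0,0],8.5],[[-1.6,0.73,-1.93],[0,0,0],8.5],[[-1.6,0.73,-1.93],[0,0,0],8.5],[[-1.6,0.73,-1.93],[0,0,0],8.5],[[-1.6,0.73,-1.93],[0,0,0],8.5],[[-1.6,0.73,-1.93],[0,0,0],8.5],[[-1.6,0.73,-1.93],[0,0,0],8.5],[[-1.6,0.73,-1.93],[0,0,0],8.5],[[-1.6,0.73,-1.93],[0,0,0],8.5],[[-1.6,0.73,-1.93],[0,0,0],8.5],[[-1.6,0.73,-1.93],[0,0,0],8.5],[[-1.6,0.73,-1.93],[0,0,0],8.5]]'; python3 go.py 427 316.3 100 84
```

```text
time_s: 0.35
eef_pos: [0.2165, 0.5309, 0.2065]
eef_rot: [-0.523, 0.524, 0.474, -0.477]
wrist_force: [0.3, -0.1, 0.9]
opening: 0.995
time_s: 1.35
eef_pos: [0.4323, 0.3118, 0.1121]
eef_rot: [0.52, -0.519, -0.476, 0.483]
wrist_force: [-0.4, 0.4, 0.2]
opening: 0.995
t 1.35 pos [432.3 311.8 112.1] open 85.0mm F [-0.4  0.4  0.2] q6 -1.09
turn [-0.008  0.024 -0.005] shift(after) [0.39 1.21 0.57] shift(now) [0.41 1.21 0.56]
```

```bash
python3 -m jog '[[[0.4,0.8,0.57],[-0.008,0.024,-0.005],8.5],[[0,0,0],[0,0,0],8.5],[[0,0,0],[0,0,0],8.5]]'; python3 go.py 427 316.3 14 84
python3 - <<'E'
from bench import imaging
import cv2,numpy as np
from h import *
c=imaging.camera("wrist");np.savez("wrist.npz",**c);cv2.imwrite("pics/w1.png",c["frame"][:,:,::-1]);print(c["k1"],c["t"])
P=cloud(c).reshape(-1,3);m=(P[:,2]>.036)&(P[:,2]<.046)&(abs(P[:,0]-.427)<.04)&(abs(P[:,1]-.316)<.04)
print(m.sum(),cv2.minAreaRect(np.float32(P[m][:,:2]*1000)))
E
```

```text
time_s: 1.6
eef_pos: [0.4295, 0.3112, 0.1013]
eef_rot: [-0.527, 0.527, 0.47, -0.473]
wrist_force: [0.2, 0.2, 0.2]
opening: 0.997
t 1.60 pos [429.5 311.2 101.3] open 85.1mm F [0.2 0.2 0.2] q6 -1.05
turn [-0.002 -0.007 -0.003] shift(after) [0.48 8.73 0.3 ] shift(now) [0.51 8.73 0.29]
-0.07272434996467975 [-0.35673542 -0.38046944  0.15717286]
3651 ((426.2901306152344, 317.32196044921875), (45.081756591796875, 45.95436096191406), 84.45110321044922)
```

View pics/w1.png

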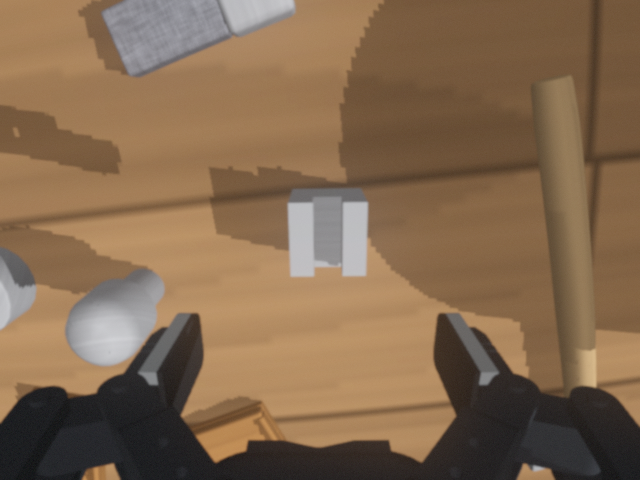

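```bash
python3 -m jog '[[[0.5,0,0.3],[0,0,0],8.5],[[0,0,0],[0,0,0],8.5],[[0,1.5,0],[0,0,0],8.5],[[0,1.5,0],[0,0,0],8.5],[[0,1.5,0],[0,0,0],8.5],[[0,1.5,0],[0,0,0],8.5],[[0,0.8,0],[0,0,0],8.5],[[0,0,0],[0,0,0],8.5]]'; python3 go.py 426.6 316.8 14 84
```

```text
time_s: 2.32
eef_pos: [0.427, 0.3237, 0.0361]
eef_rot: [-0.523, 0.525, 0.476, -0.473]
wrist_force: [-0.5, 0.3, -0.1]
opening: 0.997
t 2.32 pos [427.  323.7  36.1] open 85.1mm F [-0.5  0.3 -0.1] q6 -1.04
turn [0.005 0.006 0.002] shift(after) [-0.69  2.21 -0.04] shift(now) [-0.69  2.21 -0.02]
```

```bash
python3 -m jog '[[[-0.7,0,0],[0,0,0],8.5],[[0,0,0],[0,0,0],8.5],[[0,0,0],[0,0,0],8.5]]'; python3 go.py 426.6 316.8 14 84;python3 -m jog '[[[0,0,0],[0,0,0],8.5],[[0,0,0],[0,0,0],8.5]]'; python3 go.py 426.6 316.8 14 84
```

```text
time_s: 2.57
eef_pos: [0.4264, 0.3173, 0.0376]
eef_rot: [-0.522, 0.525, 0.477, -0.473]
wrist_force: [0.3, 0.1, 0.2]
opening: 0.992
t 2.57 pos [426.4 317.3  37.6] open 84.7mm F [0.3 0.1 0.2] q6 -1.06
turn [0.007 0.008 0.002] shift(after) [-0.04  2.36 -0.02] shift(now) [-0.05  2.36 -0.01]
time_s: 2.73
eef_pos: [0.4275, 0.3175, 0.0392]
eef_rot: [-0.522, 0.525, 0.478, -0.472]
wrist_force: [0.4, 0.6, 0.0]
opening: 0.994
t 2.73 pos [427.5 317.5  39.2] open 84.9mm F [0.4 0.6 0. ] q6 -1.06
turn [0.009 0.008 0.003] shift(after) [-0.08  2.52  0.08] shift(now) [-0.09  2.52  0.1 ]
```

```bash
python3 -m jog '[[[0,1.25,0],[0,0,0],8.5],[[0,1.25,0],[0,0,0],8.5]]'; python3 go.py 426.6 316.8 14 84;python3 go.py 426.6 316.8 14 84
```

```text
time_s: 2.9
eef_pos: [0.431, 0.319, 0.0167]
eef_rot: [-0.521, 0.526, 0.481, -0.469]
wrist_force: [-0.3, 0.3, -0.8]
opening: 0.997
t 2.90 pos [431.  319.   16.7] open 85.2mm F [-0.3  0.3 -0.8] q6 -1.06
turn [0.016 0.008 0.008] shift(after) [-0.27  0.27  0.41] shift(now) [-0.27  0.26  0.42]
t 2.90 pos [431.  319.   16.7] open 85.2mm F [-0.3  0.3 -0.8] q6 -1.06
turn [0.016 0.008 0.008] shift(after) [-0.27  0.27  0.41] shift(now) [-0.27  0.26  0.42]
```

```bash
python3 -m jog '[[[-0.25,0.2,0.4],[0.016,0.008,0.008],8.5],[[0,0,0],[0,0,0],6]]'; python3 go.py 426.6 316.8 14 84;python3 -m jog '[[[0,0,0],[0,0,0],3],[[0,0,0],[0,0,0],3],[[0,0,0],[0,0,0],3],[[0,0,0],[0,0,0],3],[[0,0,0],[0,0,0],3],[[0,0,0],[0,0,0],3]]'; python3 go.py 426.6 316.8 14 84
```

```text
time_s: 3.07
eef_pos: [0.425, 0.316, 0.0119]
eef_rot: [0.526, -0.525, -0.471, 0.475]
wrist_force: [-0.8, 0.1, -0.3]
opening: 0.877
t 3.07 pos [425.  316.   11.9] open 74.9mm F [-0.8  0.1 -0.3] q6 -1.05
turn [-0.005 -0.001 -0.003] shift(after) [ 0.1  -0.21 -0.15] shift(now) [ 0.1  -0.22 -0.15]
time_s: 3.57
eef_pos: [0.4248, 0.3161, 0.012]
eef_rot: [0.527, -0.525, -0.471, 0.475]
wrist_force: [0.4, 0.5, -1.8]
opening: 0.499
t 3.57 pos [424.8 316.1  12. ] open 42.6mm F [ 0.4  0.5 -1.8] q6 -1.05
turn [-0.005 -0.002 -0.003] shift(after) [ 0.09 -0.2  -0.17] shift(now) [ 0.09 -0.2  -0.17]
```

```bash
python3 -m jog '[[[0,-1,0],[0,0,0],3],[[0,-1.3,0],[0,0,0],3],[[0,-1.3,0],[0,0,0],3],[[0,-1.3,0],[0,0,0],3],[[0,-1.3,0],[0,0,0],3],[[0,0,0],[0,-0.107,0],3],[[0,0,0],[0,-0.107,0],3],[[0,0,0],[0,-0.107,0],3],[[0,0,0],[0,-0.107,0],3]]'; python3 go.py 617 224.5 60 108.6
```

```text
time_s: 4.32
eef_pos: [0.419, 0.3134, 0.0764]
eef_rot: [0.412, -0.406, -0.571, 0.583]
wrist_force: [-0.1, 0.4, -5.7]
opening: 0.501
t 4.32 pos [419.  313.4  76.4] open 42.8mm F [-0.1  0.4 -5.7] q6 -1.49
turn [-0.019  0.013 -0.002] shift(after) [-14.74   1.64 -15.93] shift(now) [-14.94   1.38 -15.77]
```

```bash
python3 -m jog '[[[0,0,0],[-0.019,0.013,-0.002],3],[[-1.45,0.1,-1.57],[0,0,0],3],[[-1.45,0.1,-1.57],[0,0,0],3],[[-1.45,0.1,-1.57],[0,0,0],3],[[-1.45,0.1,-1.57],[0,0,0],3],[[-1.45,0.1,-1.57],[0,0,0],3],[[-1.45,0.1,-1.57],[0,0,0],3],[[-1.45,0.1,-1.57],[0,0,0],3],[[-1.45,0.1,-1.57],[0,0,0],3],[[-1.45,0.1,-1.57],[0,0,0],3],[[0,0,0],[0,0,0],3]]'; python3 go.py 617 224.5 30 108.6
```

```text
time_s: 5.23
eef_pos: [0.5916, 0.2275, 0.0646]
eef_rot: [0.424, -0.422, -0.565, 0.568]
wrist_force: [-0.3, -0.2, -4.5]
opening: 0.496
t 5.23 pos [591.6 227.5  64.6] open 42.4mm F [-0.3 -0.2 -4.5] q6 -1.68
turn [-0.005 -0.036 -0.   ] shift(after) [-1.09  3.46 -2.31] shift(now) [-1.01  3.45 -2.37]
```

```bash
python3 -m jog '[[[-1.0,0,-2.3],[-0.005,-0.036,0],3],[[0,0,0],[0,0,0],3]]'; python3 go.py 617 224.5 40 108.6
```

```text
time_s: 5.4
eef_pos: [0.6159, 0.223, 0.0631]
eef_rot: [0.415, -0.415, -0.572, 0.573]
wrist_force: [1.3, 0.3, -4.9]
opening: 0.501
t 5.40 pos [615.9 223.   63.1] open 42.8mm F [ 1.3  0.3 -4.9] q6 -1.72
turn [-0.002 -0.008  0.   ] shift(after) [ 0.1   2.31 -0.15] shift(now) [ 0.1   2.31 -0.16]
```

```bash
python3 -m jog '[[[0,1.2,-0.1],[0,0,0],3],[[0,1.2,0],[0,0,0],3],[[0,0,0],[0,0,0],3]]'; python3 go.py 616 224.5 17.5 108.6
```

```text
time_s: 5.65
eef_pos: [0.6154, 0.2229, 0.0363]
eef_rot: [0.418, -0.417, -0.57, 0.572]
wrist_force: [-1.3, 0.4, -7.5]
opening: 0.497
t 5.65 pos [615.4 222.9  36.3] open 42.5mm F [-1.3  0.4 -7.5] q6 -1.71
turn [-0.004 -0.017  0.   ] shift(after) [ 0.13  1.88 -0.11] shift(now) [ 0.14  1.88 -0.11]
```

```bash
python3 -m jog '[[[0.1,0.9,-0.1],[0,-0.017,0],3],[[0,0.7,0],[0,0,0],3],[[0,0,0],[0,0,0],3]]'; python3 go.py 616 224.5 17.5 108.6
```

```text
time_s: 5.9
eef_pos: [0.6138, 0.2247, 0.0171]
eef_rot: [0.414, -0.411, -0.573, 0.576]
wrist_force: [0.6, -0.6, -3.9]
opening: 0.498
t 5.90 pos [613.8 224.7  17.1] open 42.6mm F [ 0.6 -0.6 -3.9] q6 -1.73
turn [-0.006  0.     0.001] shift(after) [-0.09 -0.04 -0.2 ] shift(now) [-0.09 -0.04 -0.2 ]
```

```bash
python3 -m jog '[[[0,0,0],[0,0,0],5.5],[[0,0,0],[0,0,0],5.5],[[0,0,0],[0,0,0],5.5],[[0,-1,0],[0,0,0],5.5],[[0,-2,0],[0,0,0],5.5],[[0,-3,0],[0,0,0],8.5],[[0,-3,0],[0,0,0],8.5],[[0,-3,0],[0,0,0],8.5],[[0,0,0],[0,0,0],8.5]]';  python3 - <<'E'
from bench import imaging
import cv2,numpy as np
from h import *
c=imaging.camera("scene");P=cloud(c).reshape(-1,3);m=(P[:,2]>.042)&(P[:,2]<.050)&(abs(P[:,0]-.616)<.04)&(abs(P[:,1]-.2255)<.04)
print(m.sum(),np.median(P[m][:,2]),cv2.minAreaRect(np.float32(P[m][:,:2]*1000)))
E
python3 go.py 445.2 69 120 90
```

```text
time_s: 6.65
eef_pos: [0.6176, 0.2263, 0.1519]
eef_rot: [-0.411, 0.414, 0.575, -0.573]
wrist_force: [1.9, 0.6, 0.8]
opening: 0.991
413 0.04609791509698552 ((614.7513427734375, 226.10940551757812), (46.529205322265625, 44.12144088745117), 18.85042953491211)
t 6.70 pos [616.8 226.1 149.7] open 85.1mm F [ 0.6 -0.   0.5] q6 -1.72
turn [ 0.002  0.325 -0.   ] shift(after) [-15.71   2.97  17.16] shift(now) [-9.4   2.92 21.29]
```

```bash
python3 -m jog '[[[0,0,0],[0,0.108,0],8.5],[[0,0,0],[0,0.108,0],8.5],[[0,0,0],[0,0.108,0],8.5]]'; python3 -m jog '[[[-1.6,0.3,1.72],[0,0,0],8.5],[[-1.6,0.3,1.72],[0,0,0],8.5],[[-1.6,0.3,1.72],[0,0,0],8.5],[[-1.6,0.3,1.72],[0,0,0],8.5],[[-1.6,0.3,1.72],[0,0,0],8.5],[[-1.6,0.3,1.72],[0,0,0],8.5],[[-1.6,0.3,1.72],[0,0,0],8.5],[[-1.6,0.3,1.72],[0,0,0],8.5],[[-1.6,0.3,1.72],[0,0,0],8.5],[[0,0,0],[0,0,0],8.5]]'; python3 go.py 445.2 69 100 90
```

```text
time_s: 6.95
eef_pos: [0.6181, 0.2264, 0.1541]
eef_rot: [-0.5, 0.504, 0.5, -0.495]
wrist_force: [0.1, 1.0, 1.0]
opening: 1.0
time_s: 7.78
eef_pos: [0.4545, 0.0806, 0.1254]
eef_rot: [-0.5, 0.506, 0.501, -0.492]
wrist_force: [0.8, 0.0, -1.3]
opening: 0.997
t 7.78 pos [454.5  80.6 125.4] open 85.1mm F [ 0.8  0.  -1.3] q6 -1.64
turn [ 0.014 -0.013  0.003] shift(after) [-1.16  2.54  0.93] shift(now) [-1.18  2.52  0.95]
```

```bash
python3 -m jog '[[[-1.16,2.5,0.93],[0.014,-0.013,0.003],8.5],[[0,0,0],[0,0,0],8.5]]';  python3 - <<'E'
from bench import imaging
import cv2,numpy as np
from h import *
c=imaging.camera("wrist");P=cloud(c).reshape(-1,3);m=(P[:,2]>.026)&(P[:,2]<.034)&(abs(P[:,0]-.445)<.04)&(abs(P[:,1]-.07)<.04)
print(m.sum(),np.median(P[m][:,2]),cv2.minAreaRect(np.float32(P[m][:,:2]*1000)),cv2.minEnclosingCircle(np.float32(P[m][:,:2]*1000)))
E
python3 go.py 445.2 69 40 90
```

```text
time_s: 7.95
eef_pos: [0.4457, 0.0684, 0.1013]
eef_rot: [-0.499, 0.502, 0.5, -0.499]
wrist_force: [-1.9, 0.9, -1.0]
opening: 0.997
4407 0.02932213809333886 ((444.4784240722656, 70.2705078125), (57.082244873046875, 57.110191345214844), 44.98575210571289) ((444.72210693359375, 70.30274963378906), 29.083309173583984)
t 8.00 pos [448.8  68.9 104. ] open 84.9mm F [0.5 0.5 1.4] q6 -1.68
turn [ 0.01  -0.003 -0.   ] shift(after) [0.01 6.4  0.36] shift(now) [0.01 6.4  0.43]
```

```bash
python3 -m jog '[[[0.1,1.6,0.4],[0.01,0,0],8.5],[[0,1.6,0],[0,0,0],8.5],[[0,1.6,0],[0,0,0],8.5],[[0,1.6,0],[0,0,0],8.5],[[0,0,0],[0,0,0],8.5]]';python3 go.py 445 69.8 5 90
```

```text
time_s: 8.42
eef_pos: [0.4557, 0.0722, 0.046]
eef_rot: [-0.497, 0.505, 0.503, -0.494]
wrist_force: [-0.9, -0.5, -0.3]
opening: 0.999
t 8.42 pos [455.7  72.2  46. ] open 85.3mm F [-0.9 -0.5 -0.3] q6 -1.67
turn [ 0.017 -0.005  0.   ] shift(after) [-0.24  4.1   1.07] shift(now) [-0.25  4.08  1.14]
```

```bash
python3 -m jog '[[[-0.25,1.3,1.1],[0.017,0,0],8.5],[[0,1.3,0.2],[0.004,0,0],8.5],[[0,0.9,0.2],[0.004,0,0],8.5]]';python3 go.py 445 69.8 6 90
```

```text
time_s: 8.67
eef_pos: [0.4457, 0.0705, 0.0139]
eef_rot: [0.501, -0.501, -0.499, 0.499]
wrist_force: [0.6, -0.7, 0.5]
opening: 1.0
t 8.67 pos [445.7  70.5  13.9] open 85.4mm F [ 0.6 -0.7  0.5] q6 -1.67
turn [-0.001 -0.004 -0.   ] shift(after) [-0.07  0.79  0.07] shift(now) [-0.07  0.79  0.07]
```

```bash
python3 -m jog '[[[-0.07,0.75,0.1],[0,0,0],8.5],[[0,0,0],[0,0,0],7],[[0,0,0],[0,0,0],5],[[0,0,0],[0,0,0],5],[[0,0,0],[0,0,0],5],[[0,0,0],[0,0,0],5],[[0,0,0],[0,0,0],5]]';python3 go.py 445 69.8 6 90
python3 -m jog '[[[0,-0.8,0],[0,0,0],5],[[0,-2,0],[0,0,0],5],[[0,-3,0],[0,0,0],5],[[0,-3,0],[0,0,0],5],[[0,-3,0],[0,0,0],5],[[0,-3,0],[0,0,0],5],[[0,0,0],[0,0,0],5]]';python3 go.py 638 -228 160 90
```

```text
time_s: 9.25
eef_pos: [0.4451, 0.07, 0.0067]
eef_rot: [0.501, -0.501, -0.499, 0.499]
wrist_force: [0.3, -0.6, 0.4]
opening: 0.585
t 9.25 pos [445.1  70.    6.7] open 50.0mm F [ 0.3 -0.6  0.4] q6 -1.68
turn [-0.001 -0.004  0.   ] shift(after) [-0.02  0.07  0.01] shift(now) [-0.02  0.07  0.01]
time_s: 9.83
eef_pos: [0.4436, 0.0701, 0.1641]
eef_rot: [0.502, -0.5, -0.498, 0.5]
wrist_force: [1.0, 1.0, -0.0]
opening: 0.587
t 9.83 pos [443.6  70.1 164.1] open 50.1mm F [ 1.  1. -0.] q6 -1.68
turn [-0.004 -0.004  0.   ] shift(after) [-29.81   0.41 -19.44] shift(now) [-29.72   0.33 -19.58]
```

Run:
```python
from bench import imaging
import cv2,numpy as np
from h import *
o=[]
for n in("wrist","scene"):
    c=imaging.camera(n);np.savez(n+"2.npz",**c);o.append(cv2.resize(c["frame"][:,:,::-1],(400,300)) if n=="wrist" else cv2.resize(c["frame"][130:330,280:547,::-1],(400,300)))
cv2.imwrite("pics/r1.png",np.hstack(o))
```

```text
(no output)
```

View pics/r1.png

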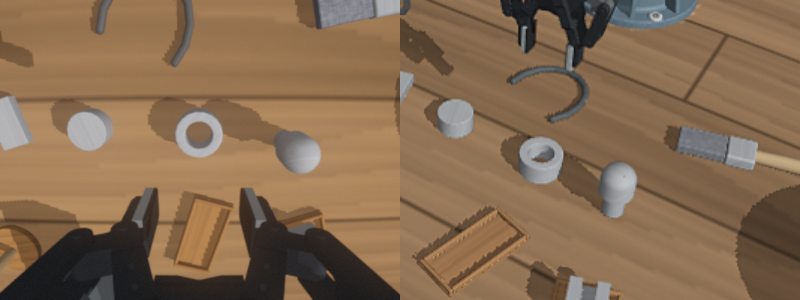

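```bash
python3 - <<'E'
import cv2,numpy as np
from h import *
for n in("wrist2","scene2"):
    c=dict(np.load(n+".npz"));P=cloud(c).reshape(-1,3);m=(P[:,2]>.026)&(P[:,2]<.034)&(abs(P[:,0]-.445)<.05)&(abs(P[:,1]-.07)<.05)
    print(n,m.sum(),cv2.minEnclosingCircle(np.float32(P[m][:,:2]*1000)))
    m=(P[:,2]>.12)&(P[:,2]<.2)&(abs(P[:,0]-.445)<.06)&(abs(P[:,1]-.07)<.08)
    Q=P[m]*1000
    for s in(-1,1):
        F=Q[(Q[:,1]-70)*s>0];i=np.argsort(F[:,2])
        print("finger",s,len(F),"zmin",np.percentile(F[:,2],1) if len(F) else 0)
        L=F[F[:,2]<np.percentile(F[:,2],1)+12]
        if len(L): print(" x",L[:,0].min(),L[:,0].max()," y",L[:,1].min(),L[:,1].max())
E
python3 -m jog '[[[0,0,0],[0,0,0],2],[[0,0,0],[0,0,0],2],[[0,0,0],[0,0,0],2],[[0,0,0],[0,0,0],2],[[0,0,0],[0,0,0],2]]'
```

```text
wrist2 2894 ((444.7786865234375, 70.27828216552734), 28.97659683227539)
finger -1 517 zmin 188.82317667184537
 x 432.4235703915979 455.3411824625464  y 31.681898487113795 45.65590612802716
finger 1 521 zmin 189.1529212500945
 x 432.5645975156979 455.91954829930506  y 94.87601064570089 108.79185594698201
scene2 387 ((445.2976379394531, 70.31913757324219), 30.325759887695312)
finger -1 59 zmin 186.88610500521847
 x 431.6743951643071 455.4136568572451  y 33.0541626334278 46.57453835230823
finger 1 41 zmin 188.31723047094002
 x 435.26674146621394 454.62668342599056  y 96.44022655005935 109.40580379298797
time_s: 10.35
eef_pos: [0.4371, 0.0706, 0.155]
eef_rot: [0.506, -0.496, -0.495, 0.503]
wrist_force: [0.6, -0.3, 0.2]
opening: 0.235
```

```bash
cat > fing.py <<'E'
from bench import imaging,ctrl
import cv2,numpy as np
from h import *
a=ctrl.get_obs();c=imaging.camera("wrist");d=imaging.camera("scene");b=ctrl.get_obs()
print(np.round(a["eef_pos"],4),np.round(b["eef_pos"],4),a["opening"]*85.4)
x0,y0,z0=a["eef_pos"]
for c in(c,d):
    P=cloud(c).reshape(-1,3);Q=P[(P[:,2]>z0-.03)&(P[:,2]<z0+.05)&(abs(P[:,0]-x0)<.05)&(abs(P[:,1]-y0)<.08)]
    for s in(-1,1):
        F=Q[(Q[:,1]-y0)*s>0]
        if len(F)<5: print("none");continue
        z=np.sort(F[:,2]);print("finger",s,len(F),"tip above tcp %.1f %.1f mm"%((z[3]-z0)*1e3,(np.percentile(z,5)-z0)*1e3))
E
python3 fing.py; python3 -m jog '[[[0,0,0],[0,0,0],8.5],[[0,0,0],[0,0,0],8.5],[[0,0,0],[0,0,0],8.5],[[0,0,0],[0,0,0],8.5],[[0,0,0],[0,0,0],8.5],[[0,0,0],[0,0,0],8.5]]';python3 fing.py
```

```text
[0.4371 0.0706 0.155 ] [0.4372 0.0706 0.1551] 20.058376243834495
finger -1 1491 tip above tcp 21.9 27.1 mm
finger 1 1468 tip above tcp 22.0 27.2 mm
finger -1 135 tip above tcp 23.0 25.1 mm
finger 1 115 tip above tcp 25.2 25.7 mm
time_s: 10.95
eef_pos: [0.437, 0.0706, 0.1545]
eef_rot: [0.507, -0.496, -0.494, 0.503]
wrist_force: [-0.1, 0.1, -0.3]
opening: 0.996
[0.437  0.0706 0.1545] [0.4371 0.0706 0.1545] 85.08834901513835
finger -1 1292 tip above tcp 34.2 36.2 mm
finger 1 1278 tip above tcp 34.7 36.5 mm
finger -1 66 tip above tcp 36.2 36.3 mm
finger 1 47 tip above tcp 37.9 37.3 mm
```

```bash
python3 go.py 445 70 100 90; python3 -m jog '[[[0,1.8,-0.6],[-0.02,0,0],8.5],[[0,1.8,0.2],[0.004,0,0],8.5],[[0,1.8,0.2],[0.004,0,0],8.5],[[0,1.8,0.2],[0.004,0,0],8.5],[[0,1.8,0.2],[0.004,0,0],8.5],[[0,1.8,0.2],[0.004,0,0],8.5],[[0,1.0,0.2],[0.004,0,0],8.5]]';python3 go.py 445 70 -18 90
```

```text
t 11.05 pos [437.1  70.6 154.5] open 84.8mm F [-0.3  0.7 -0.1] q6 -1.68
turn [-0.02  -0.005  0.002] shift(after) [-0.06  5.45 -0.79] shift(now) [-0.07  5.44 -0.9 ]
time_s: 11.63
eef_pos: [0.4352, 0.0704, 0.0365]
eef_rot: [0.504, -0.498, -0.496, 0.502]
wrist_force: [-0.2, 0.1, -0.9]
opening: 0.998
t 11.63 pos [435.2  70.4  36.5] open 85.2mm F [-0.2  0.1 -0.9] q6 -1.68
turn [-0.011 -0.005  0.001] shift(after) [-0.04  5.45 -0.98] shift(now) [-0.04  5.43 -1.05]
```

```bash
python3 -m jog '[[[0,1.2,-1],[-0.011,0,0],8.5],[[0,1.2,0],[0,0,0],8.5],[[0,1.0,0],[0,0,0],8.5]]';python3 go.py 445 70 -18 90
```

```text
time_s: 11.88
eef_pos: [0.4451, 0.0704, 0.0007]
eef_rot: [0.501, -0.501, -0.499, 0.499]
wrist_force: [1.0, -0.4, -0.5]
opening: 0.994
t 11.88 pos [445.1  70.4   0.7] open 84.9mm F [ 1.  -0.4 -0.5] q6 -1.67
turn [-0.001 -0.004  0.001] shift(after) [-0.04  1.87  0.01] shift(now) [-0.05  1.87  0.01]
```

```bash
python3 -m jog '[[[0,0.9,0],[0,0,0],8.5],[[0,0.5,0],[0,0,0],8.5]]';python3 go.py 445 70 -16 90;python3 -m jog '[[[0,0,0],[0,0,0],7],[[0,0,0],[0,0,0],4],[[0,0,0],[0,0,0],4],[[0,0,0],[0,0,0],4],[[0,0,0],[0,0,0],4],[[0,0,0],[0,0,0],4]]';python3 go.py 445 70 -16 90
```

```text
time_s: 12.05
eef_pos: [0.445, 0.0704, -0.0147]
eef_rot: [0.502, -0.501, -0.499, 0.499]
wrist_force: [-0.3, -0.7, 0.1]
opening: 0.995
t 12.05 pos [445.   70.4 -14.7] open 85.0mm F [-0.3 -0.7  0.1] q6 -1.67
turn [-0.002 -0.005  0.001] shift(after) [-0.04  0.13 -0.  ] shift(now) [-0.04  0.13 -0.  ]
time_s: 12.55
eef_pos: [0.4445, 0.0704, -0.0139]
eef_rot: [0.502, -0.5, -0.498, 0.5]
wrist_force: [0.1, 0.9, -4.2]
opening: 0.654
t 12.55 pos [444.5  70.4 -13.9] open 55.9mm F [ 0.1  0.9 -4.2] q6 -1.67
turn [-0.003 -0.004  0.001] shift(after) [-0.04  0.21 -0.05] shift(now) [-0.04  0.21 -0.05]
```

```bash
python3 -m jog '[[[0,-0.8,0],[0,0,0],4],[[0,-2,0],[0,0,0],4],[[0,-2.5,0],[0,0,0],4],[[0,-2.5,0],[0,0,0],4],[[0,-2.5,0],[0,0,0],4],[[0,-2.5,0],[0,0,0],4],[[0,-1.5,0],[0,0,0],4]]'; python3 go.py 638 -228 130 90;  python3 -m jog '[[[-2.4,0,-1.6],[0,0,0],4],[[-2.4,0,-1.6],[0,0,0],4],[[-2.4,0,-1.6],[0,0,0],4],[[-2.4,0,-1.6],[0,0,0],4],[[-2.4,0,-1.6],[0,0,0],4],[[-2.4,0,-1.6],[0,0,0],4],[[-2.4,0,-1.6],[0,0,0],4],[[-2.4,0,-1.6],[0,0,0],4],[[-2.4,0,-1.6],[0,0,0],4],[[-2.4,0,-1.6],[0,0,0],4],[[-2.4,0,-1.6],[0,0,0],4],[[0,0,0],[0,0,0],4]]'; python3 go.py 638 -228 110 90
```

```text
time_s: 13.13
eef_pos: [0.4388, 0.0711, 0.1327]
eef_rot: [0.506, -0.496, -0.495, 0.502]
wrist_force: [0.8, -0.1, -3.5]
opening: 0.649
t 13.13 pos [438.8  71.1 132.7] open 55.4mm F [ 0.8 -0.1 -3.5] q6 -1.67
turn [-0.016 -0.004  0.002] shift(after) [-29.91   0.27 -19.92] shift(now) [-29.82  -0.12 -20.05]
time_s: 14.13
eef_pos: [0.6207, -0.203, 0.1407]
eef_rot: [0.502, -0.497, -0.499, 0.502]
wrist_force: [-0.9, 0.2, -3.1]
opening: 0.659
t 14.13 pos [ 620.7 -203.   140.7] open 56.3mm F [-0.9  0.2 -3.1] q6 -2.07
turn [-0.007  0.002  0.002] shift(after) [-2.5   3.07 -1.73] shift(now) [-2.51  3.06 -1.75]
```

```bash
python3 -m jog '[[[-2.5,0,-1.7],[-0.007,0,0.002],4],[[0,1.5,0],[0,0,0],4],[[0,1.5,0],[0,0,0],4],[[0,0,0],[0,0,0],4]]'; python3 go.py 638 -228 60 90
```

```text
time_s: 14.47
eef_pos: [0.637, -0.2304, 0.1094]
eef_rot: [0.501, -0.5, -0.499, 0.5]
wrist_force: [-1.7, 0.4, -4.4]
opening: 0.659
t 14.47 pos [ 637.  -230.4  109.4] open 56.2mm F [-1.7  0.4 -4.4] q6 -2.09
turn [-0.002 -0.002  0.001] shift(after) [ 0.24  4.94 -0.1 ] shift(now) [ 0.23  4.94 -0.11]
```

Run:
```python
from bench import imaging
import cv2,numpy as np
o=[]
c=imaging.camera("side")["frame"][210:360,340:500,::-1];d=imaging.camera("scene")["frame"][130:280,120:280,::-1]
cv2.imwrite("pics/r2.png",np.hstack([cv2.resize(c,(400,375)),cv2.resize(d,(400,375))]))
```

```text
(no output)
```

View pics/r2.png

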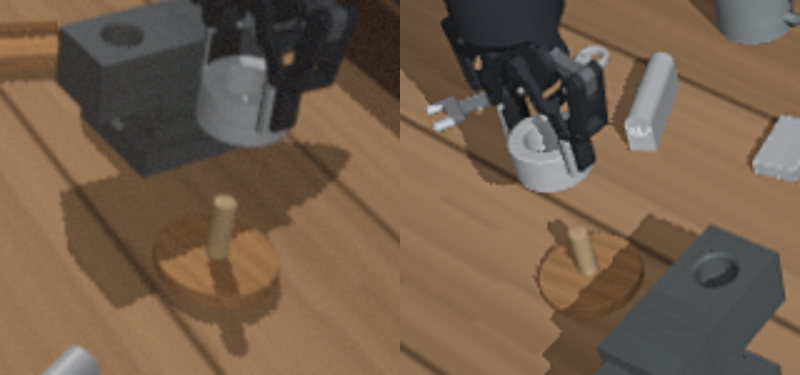

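```bash
python3 -m jog '[[[0.24,1.5,-0.1],[0,0,0],4],[[0,1.5,0],[0,0,0],4],[[0,1,0],[0,0,0],4]]'; python3 go.py 638 -228 -2 90
```

```text
time_s: 14.82
eef_pos: [0.6422, -0.228, 0.0754]
eef_rot: [-0.497, 0.503, 0.501, -0.499]
wrist_force: [-0.1, 0.3, -4.7]
opening: 0.656
t 14.82 pos [ 642.2 -228.    75.4] open 56.0mm F [-0.1  0.3 -4.7] q6 -2.09
turn [ 0.009  0.    -0.004] shift(after) [0.   7.74 0.42] shift(now) [0.03 7.73 0.48]
```

```bash
python3 -m jog '[[[0,1,0.45],[0.009,0,-0.004],4],[[0,1.2,0.1],[0,0,0],4],[[0,1.2,0.1],[0,0,0],4],[[0,1.2,0.1],[0,0,0],4]]'; python3 go.py 638 -228 -1 90
```

```text
time_s: 15.15
eef_pos: [0.6337, -0.2267, 0.0243]
eef_rot: [0.5, -0.499, -0.5, 0.501]
wrist_force: [0.9, 1.0, -3.3]
opening: 0.657
t 15.15 pos [ 633.7 -226.7   24.3] open 56.1mm F [ 0.9  1.  -3.3] q6 -2.09
turn [-0.002  0.002  0.001] shift(after) [-0.13  2.53 -0.43] shift(now) [-0.14  2.53 -0.43]
```

```bash
python3 -m jog '[[[-0.1,0.9,-0.4],[0,0,0],4],[[0,0.9,0],[0,0,0],4],[[0,0.5,0],[0,0,0],4]]'; python3 go.py 638 -228 -1 90
```

```text
time_s: 15.4
eef_pos: [0.6357, -0.2268, -0.0029]
eef_rot: [0.502, -0.497, -0.499, 0.501]
wrist_force: [-25.8, 12.8, 54.5]
opening: 0.659
t 15.40 pos [ 635.7 -226.8   -2.9] open 56.3mm F [-25.8  12.8  54.5] q6 -2.09
turn [-0.007  0.002  0.003] shift(after) [-0.12 -0.19 -0.23] shift(now) [-0.12 -0.2  -0.22]
```

```bash
python3 -m jog '[[[0,-0.2,-0.1],[0,0,0],7.5],[[0,0,0],[0,0,0],7.5],[[0,0,0],[0,0,0],8],[[0,-1,0],[0,0,0],8],[[0,-2,0],[0,0,0],8.5],[[0,-3,0],[0,0,0],8.5],[[0,-3,0],[0,0,0],8.5],[[0,-3,0],[0,0,0],8.5],[[0,-1,0],[0,0,0],8.5],[[0,0,0],[0,0,0],8.5]]'
python3 - <<'E'
from bench import imaging
import cv2,numpy as np
from h import *
for n in("scene","side"):
    c=imaging.camera(n);P=cloud(c).reshape(-1,3);m=(P[:,2]>.036)&(P[:,2]<.047)&(abs(P[:,0]-.638)<.05)&(abs(P[:,1]+.228)<.05)
    print(n,m.sum(),np.median(P[m][:,2]),cv2.minEnclosingCircle(np.float32(P[m][:,:2]*1000)))
E
python3 go.py 459.4 -320.8 100 118
```

```text
time_s: 16.23
eef_pos: [0.6407, -0.2291, 0.1405]
eef_rot: [0.5, -0.5, -0.5, 0.501]
wrist_force: [-0.4, -1.2, -0.7]
opening: 0.998
scene 390 0.04165545940441435 ((636.5714721679688, -224.6894073486328), 29.608867645263672)
side 525 0.04160789680943062 ((636.0441284179688, -226.9890594482422), 30.423105239868164)
t 16.33 pos [ 639.7 -228.6  137.7] open 85.4mm F [-0.   0.5 -0.2] q6 -2.09
turn [-0.003 -0.487  0.002] shift(after) [ 0.32  3.77 20.25] shift(now) [-9.2   3.81 18.04]
```

```bash
python3 -m jog '[[[0,0,0],[0,-0.0975,0],8.5],[[0,0,0],[0,-0.0975,0],8.5],[[0,0,0],[0,-0.0975,0],8.5],[[0,0,0],[0,-0.0975,0],8.5],[[0,0,0],[0,-0.0975,0],8.5]]'; python3 -m jog '[[[0,0.3,2],[0,0,0],8.5],[[0,0.3,2],[0,0,0],8.5],[[0,0.3,2],[0,0,0],8.5],[[0,0.3,2],[0,0,0],8.5],[[0,0.3,2],[0,0,0],8.5],[[0,0.3,2],[0,0,0],8.5],[[0,0.3,2],[0,0,0],8.5],[[0,0.3,2],[0,0,0],8.5],[[0,0.3,2],[0,0,0],8.5],[[0,0,0],[0,0,0],8.5]]'; python3 go.py 459.4 -320.8 80 118
python3 - <<'E'
from bench import imaging
import cv2,numpy as np
from h import *
c=imaging.camera("wrist");P=cloud(c).reshape(-1,3);m=(P[:,2]>.031)&(P[:,2]<.044)&(np.hypot(P[:,0]-.46,P[:,1]+.32)<.07)
print(m.sum(),cv2.minAreaRect(np.float32(P[m][:,:2]*1000)))
E
```

```text
time_s: 16.75
eef_pos: [0.6343, -0.2258, 0.1264]
eef_rot: [0.365, -0.352, -0.609, 0.61]
wrist_force: [-0.8, -0.7, -1.1]
opening: 0.995
time_s: 17.58
eef_pos: [0.4577, -0.3052, 0.0746]
eef_rot: [-0.376, 0.335, 0.613, -0.609]
wrist_force: [-0.5, -0.1, -1.5]
opening: 0.995
t 17.58 pos [ 457.7 -305.2   74.6] open 85.0mm F [-0.5 -0.1 -1.5] q6 -2.88
turn [-0.025  0.029  0.053] shift(after) [-1.46 -0.54  0.58] shift(now) [-1.41 -0.6   0.64]
6981 ((459.0138854980469, -320.4839172363281), (90.87881469726562, 23.241405487060547), 28.077991485595703)
```

```bash
python3 -m jog '[[[-1.4,0,0.6],[-0.025,0.029,0.053],8.5],[[0,1,0],[0,0,0],8.5],[[0,1,0],[0,0,0],8.5],[[0,0.5,0],[0,0,0],8.5]]'; python3 go.py 459.2 -320.7 -11 118
```

```text
time_s: 17.97
eef_pos: [0.4606, -0.317, 0.0442]
eef_rot: [-0.366, 0.363, 0.607, -0.605]
wrist_force: [0.1, -0.2, 0.5]
opening: 0.997
t 17.97 pos [ 460.6 -317.    44.2] open 85.1mm F [ 0.1 -0.2  0.5] q6 -2.88
turn [ 0.001 -0.001  0.005] shift(after) [-0.26  5.52  0.3 ] shift(now) [-0.28  5.52  0.31]
```

```bash
python3 -m jog '[[[-0.25,1.1,0.3],[0,0,0.005],8.5],[[0,1.1,0],[0,0,0],8.5],[[0,1.1,0],[0,0,0],8.5],[[0,1.1,0],[0,0,0],8.5]]'; python3 go.py 459.2 -320.7 -11 118
```

```text
time_s: 18.3
eef_pos: [0.4606, -0.3172, -0.0049]
eef_rot: [-0.364, 0.362, 0.608, -0.606]
wrist_force: [-0.1, 0.6, -0.6]
opening: 0.993
t 18.30 pos [ 460.6 -317.2   -4.9] open 84.8mm F [-0.1  0.6 -0.6] q6 -2.88
turn [0.001 0.004 0.005] shift(after) [-0.24  0.61  0.28] shift(now) [-0.24  0.61  0.28]
```

```bash
python3 -m jog '[[[-0.25,0.5,0.3],[0,0.004,0.005],7],[[0,0,0],[0,0,0],4.5]]'; python3 go.py 459.2 -320.7 -11 118; python3 -m jog '[[[0,0,0],[0,0,0],1],[[0,0,0],[0,0,0],1],[[0,0,0],[0,0,0],1],[[0,0,0],[0,0,0],1],[[0,0,0],[0,0,0],1],[[0,0,0],[0,0,0],1],[[0,0,0],[0,0,0],1],[[0,0,0],[0,0,0],1]]'; python3 go.py 459.2 -320.7 -11 118
```

```text
time_s: 18.47
eef_pos: [0.4577, -0.3184, -0.0143]
eef_rot: [-0.366, 0.362, 0.607, -0.606]
wrist_force: [-0.8, 0.6, 0.1]
opening: 0.748
t 18.47 pos [ 457.7 -318.4  -14.3] open 63.8mm F [-0.8  0.6  0.1] q6 -2.88
turn [-0.001  0.001  0.005] shift(after) [-0.27 -0.33 -0.02] shift(now) [-0.27 -0.33 -0.02]
time_s: 19.13
eef_pos: [0.4579, -0.3187, -0.0142]
eef_rot: [-0.366, 0.362, 0.607, -0.606]
wrist_force: [1.8, -0.4, -3.9]
opening: 0.263
t 19.13 pos [ 457.9 -318.7  -14.2] open 22.5mm F [ 1.8 -0.4 -3.9] q6 -2.88
turn [-0.001  0.001  0.005] shift(after) [-0.24 -0.32 -0.02] shift(now) [-0.24 -0.32 -0.02]
```

```bash
python3 -m jog '[[[0,-0.8,0],[0,0,0],1],[[0,-2,0],[0,0,0],1],[[0,-2.5,0],[0,0,0],1],[[0,-2.5,0],[0,0,0],1],[[0,-2.5,0],[0,0,0],1],[[0,-2.5,0],[0,0,0],1],[[0,-1.5,0],[0,0,0],1]]'; python3 -m jog '[[[0,0,0],[0,0.111,0],1],[[0,0,0],[0,0.111,0],1],[[0,0,0],[0,0.111,0],1],[[0,0,0],[0,0.111,0],1],[[0,0,0],[0,0.111,0],1],[[0,0,0],[0,0.111,0],1],[[0,0,0],[0,0.111,0],1]]'; python3 go.py 607 73.9 120 73.4
```

```text
time_s: 19.72
eef_pos: [0.4523, -0.3128, 0.1288]
eef_rot: [-0.373, 0.355, 0.609, -0.603]
wrist_force: [2.0, -1.1, -5.9]
opening: 0.27
time_s: 20.3
eef_pos: [0.4523, -0.3122, 0.137]
eef_rot: [0.581, -0.566, -0.413, 0.415]
wrist_force: [-0.2, -0.4, -5.4]
opening: 0.268
t 20.30 pos [ 452.3 -312.2  137. ] open 22.9mm F [-0.2 -0.4 -5.4] q6 -2.07
turn [-0.018 -0.031  0.011] shift(after) [41.43  1.7  -3.8 ] shift(now) [41.5   2.09 -2.57]
```

```bash
python3 -m jog '[[[0,0,0],[-0.018,-0.031,0.011],1],[[3.4,0,-0.3],[0,0,0],1],[[3.4,0,-0.3],[0,0,0],1],[[3.4,0,-0.3],[0,0,0],1],[[3.4,0,-0.3],[0,0,0],1],[[3.4,0,-0.3],[0,0,0],1],[[3.4,0,-0.3],[0,0,0],1],[[3.4,0,-0.3],[0,0,0],1],[[3.4,0,-0.3],[0,0,0],1],[[3.4,0,-0.3],[0,0,0],1],[[3.4,0,-0.3],[0,0,0],1],[[0,0,0],[0,0,0],1]]'; python3 go.py 607 73.9 60 73.4
```

```text
time_s: 21.3
eef_pos: [0.5697, 0.0224, 0.1366]
eef_rot: [-0.553, 0.557, 0.438, -0.437]
wrist_force: [-0.8, -1.0, -5.6]
opening: 0.265
t 21.30 pos [569.7  22.4 136.6] open 22.6mm F [-0.8 -1.  -5.6] q6 -1.50
turn [ 0.005  0.054 -0.002] shift(after) [ 6.01  7.66 -2.1 ] shift(now) [ 5.9   7.66 -2.38]
```

```bash
python3 -m jog '[[[0,0,0],[0.005,0.054,-0.002],1],[[3,0,-1],[0,0,0],1],[[3,0,-1],[0,0,0],1],[[0,1.5,0],[0,0,0],1],[[0,1.5,0],[0,0,0],1],[[0,1.5,0],[0,0,0],1],[[0,0,0],[0,0,0],1]]'; python3 go.py 607 73.9 30 73.4
```

```text
time_s: 21.88
eef_pos: [0.6037, 0.0817, 0.091]
eef_rot: [-0.557, 0.558, 0.436, -0.434]
wrist_force: [-0.9, -0.3, -6.7]
opening: 0.268
t 21.88 pos [603.7  81.7  91. ] open 22.9mm F [-0.9 -0.3 -6.7] q6 -1.38
turn [0.003 0.044 0.   ] shift(after) [-0.65  6.1  -0.54] shift(now) [-0.68  6.1  -0.49]
```

```bash
python3 -m jog '[[[-0.65,1.4,-0.5],[0.003,0.044,0],1],[[0,1.4,0],[0,0,0],1],[[0,1.4,0],[0,0,0],1],[[0,0.8,0],[0,0,0],1],[[0,0,0],[0,0,0],1]]'; python3 go.py 607 73.9 0 73.4
```

```text
time_s: 22.3
eef_pos: [0.6059, 0.074, 0.0405]
eef_rot: [0.564, -0.564, -0.427, 0.427]
wrist_force: [-1.8, -0.2, -6.6]
opening: 0.257
t 22.30 pos [605.9  74.   40.5] open 21.9mm F [-1.8 -0.2 -6.6] q6 -1.37
turn [0.    0.015 0.001] shift(after) [ 0.03  4.05 -0.11] shift(now) [ 0.02  4.05 -0.11]
```

```bash
python3 -m jog '[[[0,1.3,-0.1],[0,0.015,0],1],[[0,1.3,0],[0,0,0],1],[[0,1.0,0],[0,0,0],1]]'; python3 go.py 607 73.9 -6 73.4
```

```text
time_s: 22.55
eef_pos: [0.6097, 0.0737, 0.0059]
eef_rot: [-0.565, 0.568, 0.425, -0.421]
wrist_force: [0.3, 0.7, -5.8]
opening: 0.27
t 22.55 pos [609.7  73.7   5.9] open 23.0mm F [ 0.3  0.7 -5.8] q6 -1.36
turn [0.007 0.002 0.002] shift(after) [-0.06  1.19  0.27] shift(now) [-0.06  1.19  0.28]
```

```bash
python3 -m jog '[[[-0.05,0.8,0.3],[0.007,0,0.002],1],[[0,0.35,0],[0,0,0],1]]'; python3 go.py 607 73.9 -6 73.4
```

```text
time_s: 22.72
eef_pos: [0.6053, 0.0742, -0.0088]
eef_rot: [0.567, -0.565, -0.423, 0.424]
wrist_force: [-1.1, -0.4, -6.5]
opening: 0.265
t 22.72 pos [605.3  74.2  -8.8] open 22.6mm F [-1.1 -0.4 -6.5] q6 -1.36
turn [-0.003  0.003 -0.   ] shift(after) [ 0.02 -0.28 -0.17] shift(now) [ 0.02 -0.28 -0.17]
```

```bash
python3 -m jog '[[[0,-0.2,0],[0,0,0],4],[[0,0,0],[0,0,0],4],[[0,0,0],[0,0,0],4],[[0,-1,0],[0,0,0],4],[[0,-2,0],[0,0,0],5],[[0,-3,0],[0,0,0],8.5],[[0,-3,0],[0,0,0],8.5],[[0,-3,0],[0,0,0],8.5],[[0,-2,0],[0,0,0],8.5],[[0,0,0],[0,0,0],8.5]]'
python3 - <<'E'
from bench import imaging
import cv2,numpy as np
from h import *
for n in("scene","side"):
    c=imaging.camera(n);P=cloud(c).reshape(-1,3);cv2.imwrite("pics/f_%s.png"%n,c["frame"][:,:,::-1])
    for k,z0,z1,x,y,r in(("fuller",.036,.048,.607,.074,.06),("swage",.042,.05,.616,.225,.05),("ring",.036,.047,.638,-.228,.05),("slug",.024,.032,.44,-.069,.04),("offcut",.01,.018,.4325,-.185,.05)):
        m=(P[:,2]>z0)&(P[:,2]<z1)&(np.hypot(P[:,0]-x,P[:,1]-y)<r)
        print(n,k,m.sum(),np.round(P[m][:,2].max()*1e3,1),cv2.minAreaRect(np.float32(P[m][:,:2]*1000)))
E
python3 go.py 459 182.5 140 90
```

```text
time_s: 23.55
eef_pos: [0.6113, 0.0739, 0.1518]
eef_rot: [-0.563, 0.569, 0.427, -0.42]
wrist_force: [1.2, -1.0, 0.7]
opening: 0.994
scene fuller 593 47.9 ((605.8387451171875, 75.5977554321289), (23.365116119384766, 91.14058685302734), 74.35001373291016)
scene swage 413 49.6 ((615.0438232421875, 226.20132446289062), (46.588497161865234, 44.07396697998047), 18.90867042541504)
scene ring 391 46.6 ((637.4661865234375, -225.22640991210938), (56.17624282836914, 55.9852294921875), 86.78099822998047)
scene slug 122 31.5 ((441.5798645019531, -57.42699432373047), (38.1471061706543, 28.535266876220703), 24.45918846130371)
scene offcut 380 17.9 ((433.6622314453125, -184.08392333984375), (68.08702850341797, 40.76515197753906), 16.725112915039062)
side fuller 291 47.1 ((603.87744140625, 69.39090728759766), (21.614744186401367, 89.60797119140625), 70.10112762451172)
side swage 144 47.3 ((616.1351318359375, 223.16189575195312), (47.141265869140625, 47.7331428527832), 18.70940399169922)
side ring 519 46.7 ((635.91796875, -228.25265502929688), (57.60285568237305, 56.486671447753906), 37.8852424621582)
side slug 383 29.2 ((440.46588134765625, -70.71605682373047), (49.06968307495117, 48.27669906616211), 69.10968017578125)
side offcut 729 17.4 ((432.84881591796875, -185.3341064453125), (66.33761596679688, 42.48298645019531), 15.272924423217773)
t 23.65 pos [609.5  74.  147.7] open 85.2mm F [ 0.1 -0.2 -0.9] q6 -1.36
turn [ 0.007 -0.286  0.001] shift(after) [10.85  0.77 15.05] shift(now) [ 6.16  0.66 17.5 ]
```

View pics/f_scene.png

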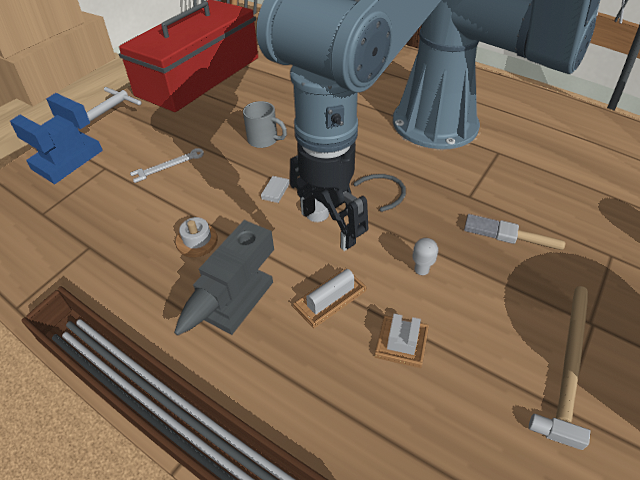

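```bash
python3 go.py 636 -81 170 90; python3 -m jog '[[[0,0,0],[0.007,-0.096,0],8.5],[[0,0,0],[0,-0.096,0],8.5],[[0,0,0],[0,-0.096,0],8.5],[[-3,-0.4,-0.5],[0,0,0],8.5],[[-3,-0.4,-0.5],[0,0,0],8.5],[[-3,-0.4,-0.5],[0,0,0],8.5],[[-3,-0.4,-0.5],[0,0,0],8.5],[[-3,-0.4,-0.5],[0,0,0],8.5],[[0,0,0],[0,0,0],8.5],[[0,0,0],[0,0,0],8.5]]'; python3 go.py 636 -81 170 90
cat > hole.py <<'E'
from bench import imaging,ctrl
import cv2,numpy as np
from h import *
from scipy.optimize import least_squares
for n in("wrist","scene","side"):
    c=imaging.camera(n) if n=="wrist" else dict(np.load(n+".npz"))
    P=cloud(c);zf=np.median(P[:,:,2][(abs(P[:,:,2]-.1)<.006)&(np.hypot(P[:,:,0]-.637,P[:,:,1]+.081)<.03)])
    if n=="wrist": cv2.imwrite("pics/hole_w.png",c["frame"][:,:,::-1]);np.savez("hole_w.npz",**c)
    r=plane(c,np.stack(np.meshgrid(range(640),range(480)),-1).reshape(-1,2),zf).reshape(480,640,2)
    for nm,M in (("depth",P[:,:,2]<zf-.004),):
        M=(M&(np.hypot(r[:,:,0]-.637,r[:,:,1]+.081)<.024)).astype(np.uint8)
        nn,L,st,ce=cv2.connectedComponentsWithStats(M)
        i=1+np.argmax(st[1:,4]);q,_=cv2.findContours((L==i).astype(np.uint8),cv2.RETR_EXTERNAL,cv2.CHAIN_APPROX_NONE)
        q=max(q,key=len)[:,0];xy=plane(c,q,zf)
        s=least_squares(lambda p:np.hypot(*(xy-p[:2]).T)-p[2],[.637,-.081,.016],loss="soft_l1",f_scale=.0005)
        print(n,nm,"face z",round(zf*1e3,1),st[i,4],"centre",np.round(s.x*1e3,2),"rms",np.sqrt(np.mean(s.fun**2))*1e3)
E
python3 hole.py; python3 go.py 636 -81 170 90
```

```text
t 23.65 pos [609.5  74.  147.7] open 85.2mm F [ 0.1 -0.2 -0.9] q6 -1.36
turn [ 0.007 -0.286  0.001] shift(after) [-15.5   -2.23  -2.65] shift(now) [-14.12  -2.21  -6.93]
time_s: 24.48
eef_pos: [0.628, -0.0784, 0.1522]
eef_rot: [0.502, -0.487, -0.501, 0.509]
wrist_force: [0.3, 0.5, -0.5]
opening: 0.999
t 24.48 pos [628.  -78.4 152.2] open 85.3mm F [ 0.3  0.5 -0.5] q6 -1.90
turn [-0.023  0.021  0.007] shift(after) [-0.26 -1.78 -0.8 ] shift(now) [-0.26 -1.8  -0.75]
wrist depth face z 99.4 1822 centre [635.87 -79.92  13.97] rms 0.2616734484090732
scene depth face z 100.4 155 centre [638.59 -78.85  13.42] rms 0.9921389759646846
side depth face z 98.6 83 centre [635.4  -83.78  11.45] rms 1.4444282017855479
t 24.53 pos [627.9 -78.5 152.1] open 84.8mm F [-0.  -0.4 -1. ] q6 -1.90
turn [-0.023  0.021  0.007] shift(after) [-0.25 -1.79 -0.81] shift(now) [-0.26 -1.81 -0.76]
```

View pics/hole_w.png

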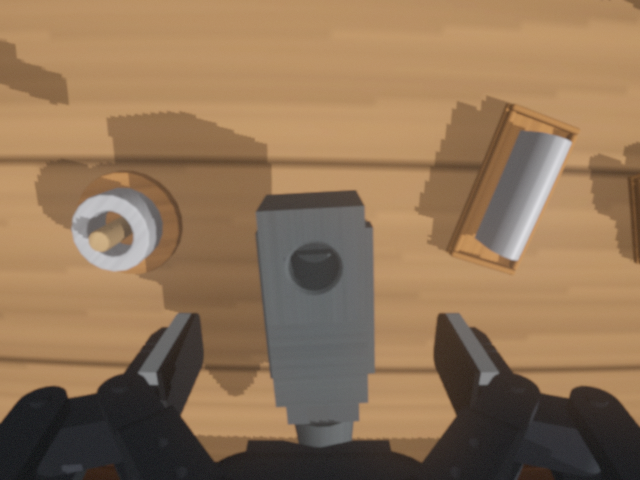

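Run:
```python
import cv2,numpy as np
from h import *
from scipy.optimize import least_squares
c=dict(np.load("hole_w.npz"));P=cloud(c);Z=cv2.medianBlur(P[:,:,2].astype(np.float32),5)
near=np.hypot(P[:,:,0]-.636,P[:,:,1]+.08);f=(near<.026)&(near>.018)&(abs(P[:,:,2]-.1)<.004)
A=np.c_[P[f][:,:2],np.ones(f.sum())];co=np.linalg.lstsq(A,P[f][:,2],rcond=None)[0];print("plane",co,"noise",np.std(P[f][:,2]-A@co)*1e3)
zf=np.median(P[f][:,2])
for th in(.001,.0015,.002,.003):
    M=((Z<P[:,:,0]*co[0]+P[:,:,1]*co[1]+co[2]-th)&(near<.022)).astype(np.uint8)
    q=max(cv2.findContours(M,cv2.RETR_EXTERNAL,cv2.CHAIN_APPROX_NONE)[0],key=len)[:,0];xy=plane(c,q,zf)
    s=least_squares(lambda p:np.hypot(*(xy-p[:2]).T)-p[2],[.637,-.081,.016],loss="soft_l1",f_scale=.0005)
    print(th,np.round(s.x*1e3,2),np.sqrt(np.mean(s.fun**2))*1e3,"px",q.min(0),q.max(0))
g=cv2.cvtColor(c["frame"],cv2.COLOR_RGB2GRAY)
print(g[267,280:350:2]);print(g[232:304:2,315])
a=plane(c,[(287.5,267),(343.5,267),(315,241),(315,295)],zf)*1e3;print(np.round(a,1))
```

```text
plane [0.00174678 0.00039266 0.09840152] noise 0.6313188532073231
0.001 [636.75 -79.94  15.3 ] 0.2775943872499491 px [287 242] [342 292]
0.0015 [636.59 -80.01  14.88] 0.19464078823422806 px [288 243] [340 292]
0.002 [636.37 -79.94  14.46] 0.18185394440478386 px [288 243] [340 290]
0.003 [636.09 -79.93  14.12] 0.16892083376170486 px [289 243] [339 289]
[103 106 109 116  99  82  68  59  57  58  59  59  59  59  60  60  60  60
  58  62  61  62  62  60  59  58  60  59  60  58  70  84 103 106 106]
[104 103 104 104 101  88  75  77  71  62  58  69  74  74  74  65  60  61
  62  60  59  60  60  59  59  59  62  58  60  69  82  87 102 105 104 103]
[[636.6 -95.2]
 [636.  -63.2]
 [620.8 -79.8]
 [653.8 -79.1]]
```

```bash
python3 go.py 459 182.5 140 90; python3 -m jog '[[[0,0,0],[-0.023,0.021,0.007],8.5],[[2.4,0,1.55],[0,0,0],8.5],[[2.4,0,1.55],[0,0,0],8.5],[[2.4,0,1.55],[0,0,0],8.5],[[2.4,0,1.55],[0,0,0],8.5],[[2.4,0,1.55],[0,0,0],8.5],[[2.4,0,1.55],[0,0,0],8.5],[[2.4,0,1.55],[0,0,0],8.5],[[2.4,0,1.55],[0,0,0],8.5],[[2.4,0,1.55],[0,0,0],8.5],[[2.4,0,1.55],[0,0,0],8.5],[[0,0,0],[0,0,0],8.5]]'; python3 go.py 459 182.5 120 90
```

```text
t 24.53 pos [627.9 -78.5 152.1] open 84.8mm F [-0.  -0.4 -1. ] q6 -1.90
turn [-0.023  0.021  0.007] shift(after) [26.1   1.21 16.89] shift(now) [26.44  1.77 16.3 ]
time_s: 25.53
eef_pos: [0.4523, 0.1814, 0.1412]
eef_rot: [0.504, -0.493, -0.498, 0.505]
wrist_force: [-0.3, -0.7, -0.7]
opening: 0.996
t 25.53 pos [452.3 181.4 141.2] open 85.1mm F [-0.3 -0.7 -0.7] q6 -1.45
turn [-0.018  0.007  0.004] shift(after) [ 0.11  2.12 -0.67] shift(now) [ 0.1   2.11 -0.71]
```

```bash
python3 -m jog '[[[0.1,1,-0.7],[-0.018,0.007,0.004],8.5],[[0,0,0],[0,0,0],8.5],[[0,0,0],[0,0,0],8.5]]'
cat > stake.py <<'E'
from bench import imaging,ctrl
import numpy as np
from h import *
from scipy.optimize import least_squares
c=imaging.camera("wrist");P=cloud(c).reshape(-1,3)
T=P[(P[:,2]>.03)&(P[:,2]<.085)&(np.hypot(P[:,0]-.459,P[:,1]-.1825)<.03)]
D=T[T[:,2]>.0645];R=(22**2+16**2)/32e3  # dome cap radius
s=least_squares(lambda p:np.linalg.norm(D-np.r_[p,.08-R],axis=1)-R,[.459,.1825],loss="soft_l1",f_scale=.001)
print("dome",len(D),np.round(s.x*1e3,1),np.sqrt(np.mean(s.fun**2))*1e3,"ztop",np.percentile(T[:,2],99.5)*1e3)
x=np.float32(T[:,:2]*1e3);import cv2;print(cv2.minEnclosingCircle(x))
E
python3 stake.py; python3 go.py 459 182.5 60 90
```

```text
time_s: 25.78
eef_pos: [0.4552, 0.1864, 0.1297]
eef_rot: [0.498, -0.497, -0.502, 0.503]
wrist_force: [0.5, -0.7, -0.1]
opening: 0.997
dome 3862 [458.6 183.7] 0.687110586383594 ztop 79.81397473724435
((458.47705078125, 183.54544067382812), 22.126644134521484)
t 25.83 pos [455.  186.2 129.5] open 84.8mm F [-1.4 -0.5  0.1] q6 -1.43
turn [-0.003  0.009 -0.   ] shift(after) [-0.37  6.95 -0.4 ] shift(now) [-0.37  6.95 -0.41]
```

```bash
python3 -m jog '[[[-0.3,1.3,-0.35],[-0.003,0.009,0],8.5],[[0,1.3,0],[0,0,0],8.5],[[0,1.3,0],[0,0,0],8.5],[[0,1.3,0],[0,0,0],8.5],[[0,0.7,0],[0,0,0],8.5],[[0,0,0],[0,0,0],8.5]]';  python3 go.py 458.5 183.6 20 90
```

```text
time_s: 26.33
eef_pos: [0.4609, 0.1811, 0.0704]
eef_rot: [-0.5, 0.501, 0.5, -0.499]
wrist_force: [-0.5, 0.3, -1.3]
opening: 0.995
t 26.33 pos [460.9 181.1  70.4] open 84.9mm F [-0.5  0.3 -1.3] q6 -1.43
turn [ 0.002 -0.003 -0.   ] shift(after) [0.25 5.04 0.24] shift(now) [0.25 5.04 0.25]
```

```bash
python3 -m jog '[[[0.25,1.2,0.25],[0,0,0],8.5],[[0,1.2,0],[0,0,0],8.5],[[0,1.2,0],[0,0,0],8.5],[[0,0.9,0],[0,0,0],8.5]]';  python3 go.py 458.5 183.6 20 90
```

```text
time_s: 26.67
eef_pos: [0.4624, 0.1831, 0.028]
eef_rot: [-0.499, 0.503, 0.501, -0.497]
wrist_force: [-0.7, -0.0, 0.0]
opening: 1.001
t 26.67 pos [462.4 183.1  28. ] open 85.4mm F [-0.7 -0.   0. ] q6 -1.43
turn [ 0.008 -0.005  0.001] shift(after) [0.05 0.8  0.39] shift(now) [0.05 0.8  0.4 ]
```

```bash
python3 -m jog '[[[0.05,0.6,0.4],[0.008,-0.005,0],8.5],[[0,0,0],[0,0,0],8.5]]';  python3 go.py 458.5 183.6 20 90
```

```text
time_s: 26.83
eef_pos: [0.4578, 0.1831, 0.0209]
eef_rot: [0.501, -0.499, -0.499, 0.501]
wrist_force: [0.4, 0.7, -0.1]
opening: 0.996
t 26.83 pos [457.8 183.1  20.9] open 85.1mm F [ 0.4  0.7 -0.1] q6 -1.43
turn [-0.003 -0.     0.   ] shift(after) [ 0.05  0.09 -0.07] shift(now) [ 0.05  0.09 -0.07]
```

```bash
python3 -m jog '[[[0.05,0.1,0],[-0.003,0,0],7],[[0,0,0],[0,0,0],5.5],[[0,0,0],[0,0,0],4.5],[[0,0,0],[0,0,0],3],[[0,0,0],[0,0,0],3],[[0,0,0],[0,0,0],3],[[0,0,0],[0,0,0],3],[[0,0,0],[0,0,0],3]]';  python3 go.py 458.5 183.6 20 90; python3 -m jog '[[[0,-0.8,0],[0,0,0],3],[[0,-2,0],[0,0,0],3],[[0,-2.5,0],[0,0,0],3],[[0,-2.5,0],[0,0,0],3],[[0,-2.5,0],[0,0,0],3],[[0,-2.5,0],[0,0,0],3],[[0,-1.5,0],[0,0,0],3]]'; python3 go.py 637 -79.5 150 90
```

```text
time_s: 27.5
eef_pos: [0.4588, 0.1836, 0.0217]
eef_rot: [-0.499, 0.5, 0.501, -0.499]
wrist_force: [-0.1, -1.0, -2.5]
opening: 0.491
t 27.50 pos [458.8 183.6  21.7] open 41.9mm F [-0.1 -1.  -2.5] q6 -1.43
turn [0.002 0.    0.   ] shift(after) [-0.    0.17  0.03] shift(now) [-0.    0.17  0.03]
time_s: 28.08
eef_pos: [0.4501, 0.1826, 0.1649]
eef_rot: [0.504, -0.496, -0.495, 0.505]
wrist_force: [1.6, 0.4, -6.2]
opening: 0.49
t 28.08 pos [450.1 182.6 164.9] open 41.8mm F [ 1.6  0.4 -6.2] q6 -1.43
turn [-0.019  0.    -0.002] shift(after) [-26.21   1.49 -18.69] shift(now) [-26.21   1.2  -18.71]
```

```bash
python3 -m jog '[[[0,0,0],[-0.019,0,-0.002],3],[[-2.5,0,-1.7],[0,0,0],3],[[-2.5,0,-1.7],[0,0,0],3],[[-2.5,0,-1.7],[0,0,0],3],[[-2.5,0,-1.7],[0,0,0],3],[[-2.5,0,-1.7],[0,0,0],3],[[-2.5,0,-1.7],[0,0,0],3],[[-2.5,0,-1.7],[0,0,0],3],[[-2.5,0,-1.7],[0,0,0],3],[[-2.5,0,-1.7],[0,0,0],3],[[0,0,0],[0,0,0],3],[[0,0,0],[0,0,0],3]]'; python3 go.py 637 -79.5 140 90
```

```text
time_s: 29.08
eef_pos: [0.6005, -0.0488, 0.1551]
eef_rot: [-0.501, 0.497, 0.502, -0.501]
wrist_force: [-1.0, 0.6, -5.7]
opening: 0.492
t 29.08 pos [600.5 -48.8 155.1] open 42.1mm F [-1.   0.6 -5.7] q6 -1.86
turn [-0.004  0.005  0.005] shift(after) [-3.07  1.51 -3.65] shift(now) [-3.1   1.48 -3.64]
```

```bash
python3 -m jog '[[[-1.5,0,-1.8],[-0.004,0.005,0.005],3],[[-1.5,0,-1.8],[0,0,0],3],[[0,0,0],[0,0,0],3],[[0,0,0],[0,0,0],3]]'; python3 go.py 637 -79.5 130 90
python3 - <<'E'
from bench import imaging
import cv2,numpy as np
from h import *
f=[]
for n,(a,b,e,g) in dict(wrist=(160,100,480,460),side=(340,150,470,296),scene=(190,150,320,296)).items():
    c=imaging.camera(n);np.savez(n+"3.npz",**c);f.append(cv2.resize(c["frame"][b:g,a:e,::-1],(266,300)))
cv2.imwrite("pics/s1.png",np.hstack(f))
E
```

```text
time_s: 29.42
eef_pos: [0.6325, -0.0767, 0.1485]
eef_rot: [0.503, -0.497, -0.499, 0.502]
wrist_force: [-0.6, -0.1, -6.0]
opening: 0.491
t 29.42 pos [632.5 -76.7 148.5] open 41.9mm F [-0.6 -0.1 -6. ] q6 -1.88
turn [-0.009  0.001  0.003] shift(after) [-0.28  1.85 -0.45] shift(now) [-0.29  1.85 -0.47]
```

View pics/s1.png

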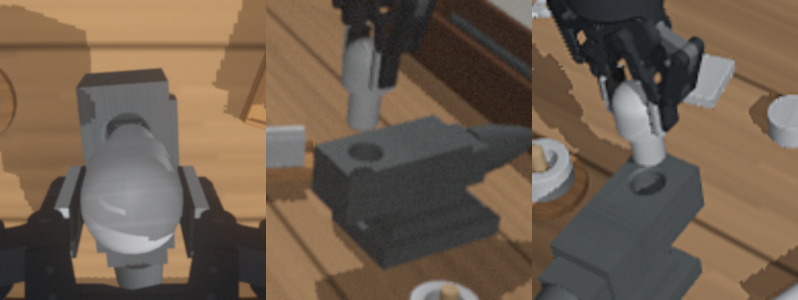

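```bash
cat > sh.py <<'E'
import numpy as np,sys
from h import *
from scipy.optimize import least_squares
tag=sys.argv[1];z0=float(sys.argv[2])/1e3;x0,y0=float(sys.argv[3])/1e3,float(sys.argv[4])/1e3
for n in("scene","side"):
    c=dict(np.load(n+tag+".npz"));P=cloud(c).reshape(-1,3)
    T=P[(P[:,2]>z0+.006)&(P[:,2]<z0+.038)&(np.hypot(P[:,0]-x0,P[:,1]-y0)<.022)]
    f=lambda p:np.hypot(T[:,0]-p[0]-p[2]*(T[:,2]-z0),T[:,1]-p[1]-p[3]*(T[:,2]-z0))-.014
    s=least_squares(f,[x0,y0,0,0],loss="soft_l1",f_scale=.001)
    print(n,len(T),"foot",np.round(s.x[:2]*1e3,1),"tilt",np.round(s.x[2:],3),"rms",np.sqrt(np.mean(s.fun**2))*1e3)
E
python3 sh.py 3 127 632.5 -77; python3 sh.py "" 0 458.5 183.6
```

```text
scene 172 foot [631.3 -77. ] tilt [0.019 0.005] rms 0.778571179355834
side 221 foot [632.9 -77.1] tilt [ 0.    -0.014] rms 1.3133663592331661
scene 115 foot [457.8 183.3] tilt [-0.004  0.024] rms 1.1151367733249211
side 145 foot [460.5 182.5] tilt [-0.048  0.001] rms 1.5197273558693478
```

```bash
python3 -m jog '[[[-0.35,0.9,-0.48],[-0.009,0,0.003],3],[[0,0.6,0],[0,0,0],3],[[0,0,0],[0,0,0],3]]'; python3 go.py 637.2 -80.2 118 90
```

```text
time_s: 29.82
eef_pos: [0.6365, -0.0781, 0.1332]
eef_rot: [-0.498, 0.5, 0.501, -0.5]
wrist_force: [-0.2, 1.0, -5.3]
opening: 0.492
t 29.82 pos [636.5 -78.1 133.2] open 42.0mm F [-0.2  1.  -5.3] q6 -1.88
turn [ 0.003  0.004 -0.001] shift(after) [-0.21  1.52 -0.07] shift(now) [-0.21  1.52 -0.06]
```

```bash
python3 -m jog '[[[-0.2,0.6,-0.05],[0.003,0.004,0],3],[[0,0.5,0],[0,0,0],3]]'; python3 go.py 637.2 -80.2 115 90;  python3 -m jog '[[[0,0,0],[0,0,0],3]]';python3 go.py 637.2 -80.2 115 90
```

```text
time_s: 29.98
eef_pos: [0.6372, -0.0797, 0.122]
eef_rot: [-0.5, 0.5, 0.5, -0.5]
wrist_force: [0.4, 0.3, -5.0]
opening: 0.494
t 29.98 pos [637.2 -79.7 122. ] open 42.2mm F [ 0.4  0.3 -5. ] q6 -1.88
turn [ 0.     0.    -0.001] shift(after) [-0.05  0.7  -0.  ] shift(now) [-0.05  0.7  -0.  ]
time_s: 30.07
eef_pos: [0.6363, -0.0795, 0.1204]
eef_rot: [0.5, -0.5, -0.499, 0.501]
wrist_force: [-0.4, 0.2, -6.3]
opening: 0.489
t 30.07 pos [636.3 -79.5 120.4] open 41.8mm F [-0.4  0.2 -6.3] q6 -1.88
turn [-0.002 -0.    -0.   ] shift(after) [-0.07  0.54 -0.09] shift(now) [-0.07  0.54 -0.09]
```

```bash
python3 -m jog '[[[-0.04,0.4,-0.07],[-0.002,0,0],3]]'; python3 go.py 637 -80 110 90;  python3 -m jog '[[[0,0.4,0],[0,0,0],3]]';python3 go.py 637 -80 110 90
```

```text
time_s: 30.15
eef_pos: [0.6374, -0.0799, 0.1167]
eef_rot: [-0.5, 0.5, 0.5, -0.5]
wrist_force: [1.5, 0.5, -5.4]
opening: 0.49
t 30.15 pos [637.4 -79.9 116.7] open 41.8mm F [ 1.5  0.5 -5.4] q6 -1.88
turn [ 0.001  0.    -0.001] shift(after) [-0.01  0.67  0.04] shift(now) [-0.01  0.67  0.04]
time_s: 30.23
eef_pos: [0.6375, -0.08, 0.1123]
eef_rot: [-0.5, 0.5, 0.5, -0.5]
wrist_force: [0.6, -1.3, -6.2]
opening: 0.492
t 30.23 pos [637.5 -80.  112.3] open 42.0mm F [ 0.6 -1.3 -6.2] q6 -1.88
turn [ 0.001 -0.    -0.001] shift(after) [0.   0.23 0.05] shift(now) [0.   0.23 0.05]
```

```bash
python3 -m jog '[[[0,0.4,0],[0,0,0],3],[[0,0.4,0],[0,0,0],3]]';python3 go.py 637.3 -80 100 90; python3 -m jog '[[[0,0.4,0],[0,0,0],3],[[0,0.4,0],[0,0,0],3]]';python3 go.py 637.3 -80 82 90
```

```text
time_s: 30.4
eef_pos: [0.6376, -0.0801, 0.1036]
eef_rot: [-0.499, 0.501, 0.5, -0.5]
wrist_force: [-0.3, 0.3, -5.0]
opening: 0.494
t 30.40 pos [637.6 -80.1 103.6] open 42.2mm F [-0.3  0.3 -5. ] q6 -1.88
turn [ 0.002 -0.    -0.001] shift(after) [0.01 0.36 0.03] shift(now) [0.01 0.36 0.04]
time_s: 30.57
eef_pos: [0.6377, -0.0802, 0.0948]
eef_rot: [-0.499, 0.501, 0.5, -0.5]
wrist_force: [-0.2, 0.5, -6.0]
opening: 0.492
t 30.57 pos [637.7 -80.2  94.8] open 42.0mm F [-0.2  0.5 -6. ] q6 -1.88
turn [ 0.002 -0.    -0.001] shift(after) [0.02 1.28 0.04] shift(now) [0.02 1.28 0.04]
```

```bash
python3 -m jog '[[[0,0.4,0.03],[0.002,0,0],3],[[0,0.4,0],[0,0,0],3]]';python3 go.py 637.3 -80 82 90; python3 -m jog '[[[0,0.3,0],[0,0,0],3]]';python3 go.py 637.3 -80 82 90
```

```text
time_s: 30.73
eef_pos: [0.6374, -0.0802, 0.0859]
eef_rot: [0.5, -0.5, -0.5, 0.5]
wrist_force: [-0.9, -0.3, -5.8]
opening: 0.491
t 30.73 pos [637.4 -80.2  85.9] open 42.0mm F [-0.9 -0.3 -5.8] q6 -1.88
turn [-0.001 -0.    -0.001] shift(after) [0.02 0.39 0.01] shift(now) [0.02 0.39 0.01]
time_s: 30.82
eef_pos: [0.6372, -0.0802, 0.0822]
eef_rot: [0.5, -0.5, -0.5, 0.5]
wrist_force: [-1.0, -0.7, -6.3]
opening: 0.487
t 30.82 pos [637.2 -80.2  82.2] open 41.6mm F [-1.  -0.7 -6.3] q6 -1.88
turn [-0.001 -0.    -0.001] shift(after) [ 0.02  0.02 -0.01] shift(now) [ 0.02  0.02 -0.01]
```

Seat it, release, and lift while opening; then look.

```bash
python3 -m jog '[[[0,0.1,0],[0,0,0],3]]';python3 go.py 637.3 -80 82 90; python3 -m jog '[[[0,0,0],[0,0,0],5.5],[[0,0,0],[0,0,0],5.5],[[0,0,0],[0,0,0],6],[[0,-0.5,0],[0,0,0],7],[[0,-1.5,0],[0,0,0],8],[[0,-2.5,0],[0,0,0],8.5],[[0,-2.5,0],[0,0,0],8.5],[[0,-3,0],[0,0,0],8.5],[[0,-3,0],[0,0,0],8.5],[[0,0,0],[0,0,0],8.5]]'
python3 - <<'E'
from bench import imaging
import cv2,numpy as np
from h import *
from scipy.optimize import least_squares
f=[]
for n,(a,b,e,g) in dict(wrist=(160,100,480,460),side=(340,150,470,296),scene=(190,170,300,293)).items():
    c=imaging.camera(n);f.append(cv2.resize(c["frame"][b:g,a:e,::-1],(266,300)))
    P=cloud(c).reshape(-1,3);T=P[(P[:,2]>.103)&(P[:,2]<.16)&(np.hypot(P[:,0]-.637,P[:,1]+.08)<.03)]
    D=T[T[:,2]>.125];R=(22**2+16**2)/32e3
    s=least_squares(lambda p:np.linalg.norm(D-p,axis=1)-R,[.637,-.08,.14-R],loss="soft_l1",f_scale=.001)
    print(n,len(D),"centre",np.round(s.x[:2]*1e3,1),"top fit",round((s.x[2]+R)*1e3,1),"p99",np.percentile(T[:,2],99)*1e3)
cv2.imwrite("pics/s2.png",np.hstack(f))
E
```

```text
time_s: 30.9
eef_pos: [0.6372, -0.0802, 0.0817]
eef_rot: [0.5, -0.5, -0.5, 0.5]
wrist_force: [-5.9, 0.4, 10.0]
opening: 0.495
t 30.90 pos [637.2 -80.2  81.7] open 42.3mm F [-5.9  0.4 10. ] q6 -1.88
turn [-0.001 -0.    -0.   ] shift(after) [ 0.02 -0.03 -0.01] shift(now) [ 0.02 -0.03 -0.01]
time_s: 31.73
eef_pos: [0.6399, -0.0809, 0.2234]
eef_rot: [-0.497, 0.503, 0.501, -0.499]
wrist_force: [0.9, -0.7, 1.5]
opening: 0.99
wrist 3059 centre [637.2 -79.9] top fit 140.1 p99 139.6297729272354
side 279 centre [637.7 -81.3] top fit 139.4 p99 138.8754392028973
scene 407 centre [637.2 -80.3] top fit 141.4 p99 140.94042964868478
```

View pics/s2.png

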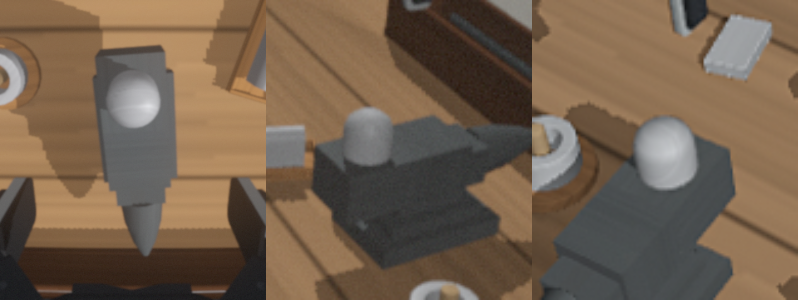

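```bash
python3 -m jog '[[[0,-1,0],[0,0,0],8.5],[[0,0,0],[0,0,0],8.5],[[0,0,0],[0,0,0],8.5],[[0,0,0],[0,0,0],8.5]]'
python3 - <<'E'
from bench import imaging,ctrl
import cv2,numpy as np
from h import *
for n in("scene","side"):
    c=imaging.camera(n);P=cloud(c).reshape(-1,3)
    for k,z0,z1,x,y,r in(("fuller",.036,.048,.607,.074,.06),("swage",.042,.05,.616,.225,.05),("ring",.036,.047,.638,-.228,.05),("slug",.024,.032,.44,-.069,.04),("offcut",.01,.018,.4325,-.185,.05)):
        m=(P[:,2]>z0)&(P[:,2]<z1)&(np.hypot(P[:,0]-x,P[:,1]-y)<r)
        if m.sum()>9: print(n,k,m.sum(),np.round(np.percentile(P[m][:,2],95)*1e3,1),np.round(cv2.minAreaRect(np.float32(P[m][:,:2]*1000))[0],1))
o=ctrl.get_obs();print(o["time_s"],o["dq"].round(3) if hasattr(o["dq"],"round") else o["dq"],o["wrist_force"])
ctrl.hand_in()
E
```

```text
time_s: 32.22
eef_pos: [0.6339, -0.0792, 0.2214]
eef_rot: [0.503, -0.497, -0.498, 0.502]
wrist_force: [0.1, 0.4, -0.9]
opening: 0.996
scene fuller 585 46.5 [605.5  75.8]
scene swage 417 48.0 [615.  226.1]
scene ring 394 44.8 [ 637. -225.]
scene slug 344 30.6 [441.5 -67.3]
scene offcut 373 16.5 [ 433.1 -184.4]
side fuller 291 44.5 [603.7  68.5]
side swage 142 46.3 [615.6 223.6]
side ring 519 43.7 [ 636.1 -228.9]
side slug 386 28.5 [440.1 -70.5]
side offcut 728 15.5 [ 432.3 -185.3]
32.3167 [ 0.001 -0.001 -0.004  0.001 -0.002 -0.001] [-0.3857157  -0.16733612  0.39329662]
the job is handed in; nothing more can be done
```

All four tools are home and the job is handed in, at about 32 s of the 128 s allowed. I placed the block in the square tray, then the ring over the post and the bar in the long tray. The stake went into the anvil's hole last.

**Final camera checks**
- **Ring:** on the base, about 2 mm from the post's axis.
- **Block:** about 2 mm from the centre of the square tray, lying flat.
- **Bar:** about 2 mm off the long tray's centre in the scene view and about 5 mm in the side view, against 20 mm allowed. The side view sees that bar only partly.
- **Stake:** dome top at 140 mm, so the foot is at about 60 mm. Its centre is about (637, -80) mm, within about 1 mm of the hole as measured by the wrist camera. I did not measure its tilt after seating; it looks upright in the pictures.
- **Slug and offcut:** unmoved to within about 1 mm.
- **Gripper:** open and clear above everything, with wrist force near zero.

**What disagreed or went wrong**
- **Finger tips:** they measured 22 to 35 mm above the reported TCP, so the first ring grasp closed above the ring and missed. I lowered the later grasps to allow for this.
- **Side camera:** it reads about 2 to 4 mm lower in y than the scene camera, and put the anvil's hole about 4 to 5 mm lower than the wrist camera did. I used the wrist-camera value, and the stake went in without side force.

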